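# Edge the drawplate out of its rest and lay it on the pad

## Robot

A 6-joint arm with a two-finger parallel gripper is mounted at the origin on a cart in front of the work surface, level with it; the furniture and walls round the work are solid. World frame = base frame: x ahead of the robot, y to its left, z up, the work surface at z = 0. Lengths are in mm, angles in rad, forces in N, time in s.
With the tool pointing down it reaches from about 350 to 875 mm from the base axis. Payload 4.2 kg.
Tool frame: the origin (TCP) lies on the mounting face of the last link; the fingertips stand 182 mm ahead of it and the grasp point (between the pads) lies 164 mm ahead of it; z points along the fingers, y is the direction in which the jaws open and shut (so a half turn about z gives the same grasp; the last joint's range is limited). The gripper opens to 87 mm and grips with 3 to 60 N. Pads are 19 mm wide; open, the fingers measure 117 mm over their backs; the gripper's body (75 mm by 190 mm) begins 51 mm behind the grasp point.
Start: joints at [-0.869, 0.385, 0.008, 0, -1.194, -0.259], TCP at [267.807, -564.694, 404.75] pointing down, gripper open.
Joint ranges: [-3.14, 3.14], [-1.21, 2.06], [-1.07, 1.41], [-3.16, 2.05], [-2.99, -0.16], [-3.1, 3.1]. Speed limits (rad/s): [2.79, 2.79, 3.14, 3.14, 3.14, 3.14].

## Interface

Orientations are given as a 3x3 rotation matrix whose columns are the frame's x, y, z axes.
In Python, from workcell import sense, viewer, ctrl gives the robot as it stands. The module is installed in compiled form; this text tells all that it offers.
- The arm moves only by the tool jog_arm, never from a script. Its arguments are lists of equal length, an entry for each row: "claw": the gripper command: -1 is fully open, 1 is shut, values between are in proportion; "offset": the shift along the tool's x, y, z in units of 0.15 m (1.0 is 0.15 m), a list of three; "yaw": the turn about the tool's z in units of 90 degrees (1.0 is 90 degrees). A call has 1 to 10 rows; each row is the pose to reach, as a shift and turn from the pose measured when the call began, along the tool's axes at that moment; what a row does not reach only later rows make up. A row lasts 1/8 s, in which the tool goes at most 62.5 mm and 10.7 degrees, less where a joint would pass 70% of its speed; a pose out of reach is approached as far as the arm can. A call with a number of a shift or a turn outside -1 to 1 is refused whole. A call with a gripper value outside its range is refused whole. The fingers move at their own pace and stop on an object; "newtons" is the grip in N (left out, the last holds). Time passes only in rows, so rows that repeat a pose let the fingers close. It gives the time, the measured TCP pose, the force and the opening at its end, in the units of the state.
- sense(): the state, without advancing time (a new reading comes with each control period).
- viewer.get_image(name): name is "scene" or "top" or "wrist"; returns the picture (420x560x3 uint8, red, green, blue); there is no depth.
- viewer.calibration(name): a dict with "camera_matrix" (3x3 intrinsics, pixels), "R" (3x3) and "t" (3): a world point X has camera coordinates R X + t. Camera axes: x right, y down, z forward; pixel columns grow to the right and rows downward; lengths in mm; the calibration is good to about 2 mm. A picture is of the moment at which its call begins: read the wrist's pose just before it. calibration takes no time and is no camera call; for the wrist camera it gives the pose at the moment of the call.
- ctrl.finish_job(): hands the job in, once; it reports no verdict.
Trained networks look in the newest picture that a camera, given by its name, has taken for a name from the list of things; names that differ only in an ending like _2 or _b are one class to them, and where a whole thing is asked for, a point or a joint stands for the part that bears it (a point fixed in the world has none). Each returns a list of dicts, best first, with "confidence" (0 to 1); they miss things now and then, are a little off and sometimes report something else, mostly with a low value. They report only what shows in the picture. A call takes as long as a camera call.
- viewer.recognise(camera, thing): "rect" ([centre column, centre row, width, height] as shares, 0 to 1, of the picture: columns of its width, rows of its height, round what is visible of it).
- viewer.outline_of(camera, thing): "region" (420x560 bool, what is visible of it) and "rect" ([centre column, centre row, width, height] as shares, 0 to 1, of the picture: columns of its width, rows of its height, round what is visible of it).
- viewer.pinpoint(camera, thing): "location" ([column, row] as shares, 0 to 1, of the picture: columns of its width, rows of its height: a listed point, or the origin of a listed thing).
The state is a dict: "time_s": time; "qpos": joint angles; "qvel": joint speeds; "joint_efforts": joint torques, N m; "tool_pos": TCP position; "ee_rot": TCP orientation; "contact_force": force on the tool from outside, world axes, zero at the start; "ft_torque": the same for the moment, N m; "gripper_width": finger opening in mm.
Only numpy, scipy, OpenCV 4.12 (cv2) and the standard library are available. Lean on these libraries where they do the work, as an engineer would, in place of code of your own. Each camera call takes 0.05 s, during which the arm holds its last target.

## Task

The flat steel drawplate lies sunk in the channel of its wooden rest, where its sides cannot be gripped. Pressing only lightly on its top, drag it out through the open end of the channel until a good third of it overhangs, without letting it tip, then pinch the overhanging end by its two long sides, lift it out and lay it gently and flat on the middle of the dark hardwood pad, lengthwise along the pad. Leave the small things round about where they are.

Things in the scene. Friction and masses are not known exactly. Their poses are not given: they have to be found in the camera images.
- drawplate: loose flat steel plate with two rows of small holes, 130 (x) x 44 (y) x 8 mm, 0.22 to 0.34 kg; origin: centre of underside, z up; its -x end faces the open end of the channel. Friction on the wood about 0.30: fingertips pressed on its top with 9 to 15 N drag it, less may slip. Never force it on the wood with over 20 N; contact is stiff (some 10 to 20 N per mm), so approach slowly and feel the force.
- rest: fixed beech block, 160 (x) x 80 (y) mm; channel along x in its top, open at the -x end only: floor 40 mm up, 50 mm wide (3 mm free each side of the plate), from x = -80 to the end wall at x = +68. Rails (15 mm thick) and end wall rise to 50 mm, 2 mm above the plate's top. Origin: centre of underside. The plate tips out when its centre reaches the open end.
- mouth (a point): middle of the channel floor's edge at the open end of the rest; axes as the rest's (-x points out of the channel)
- pad: loose dark hardwood pounding pad, an oval slab with a flat top, 137 mm (its x) by 181 mm (its y, the long axis), 26 mm thick, 0.3 kg, lying on the bench. Origin: centre of its underside.
- copper_spool: bystander: small spool of copper wire, 48 mm across, 30 mm tall, standing on the bench; origin under its centre
- flux_jar: bystander: brown jar with a dark cap, 56 mm across, 78 mm tall; origin under its centre
- eraser: bystander: small grey block, 24 x 52 x 13 mm; origin under its centre

How it is judged (in metres and radians):
On the way, in this order (a step that is already met when the one before it is completed fails the run):
1. the drawplate overhangs the open end by 38 to 64 mm, lying flat in the channel (x of drawplate in the frame of rest between -0.079 and -0.053 m and z of drawplate in the frame of rest below 0.044 m and angle between drawplate's own z axis and vertical below 0.05 rad), for 0.3 s.
2. the drawplate is held by the fingers, its underside 20 mm or more above the channel floor (z of drawplate in the frame of rest above 0.06 m and contact force between the fingers and drawplate above 1 N), for 0.2 s.
At the end, for the whole second after the job is handed in: the drawplate lies flat, top up and at rest on the pad, its centre within 25 mm of the pad's centre and its length within 15 degrees of the pad's long axis, either way round (horizontal distance between drawplate and pad below 0.025 m and angle between the x axis of drawplate and the y axis of pad, either way round below 0.26 rad and z of drawplate in the frame of pad between 0.022 and 0.03 m and angle between drawplate's own z axis and vertical below 0.06 rad and contact force between drawplate and pad above 0.5 N and linear speed of drawplate below 0.02 m/s); the robot touches nothing.
It fails at once if the drawplate is forced against the rest with more than 20 N (contact force between drawplate and rest above 20 N).
It fails at once if the drawplate is dropped or pressed on the pad so that it strikes it with more than 60 N (contact force between drawplate and pad above 60 N).
It fails at once if the drawplate tips by more than 30 degrees (angle between drawplate's own z axis and vertical above 0.52 rad).
It fails at once if the drawplate falls on the bench (height (world z) of drawplate below 0.012 m).
It fails at once if a bystander is moved by more than 20 mm (distance of any of copper_spool, flux_jar, eraser from where it was at the start of the episode above 0.02 m).
It also fails if it takes over 67 s, if anything falls off the work surface, if the arm or the gripper's body presses on something with over 40 N, if the wrist force passes 120 N, or if a joint passes its speed limit or range.

## Working session

There is one attempt and no reset: what is moved stays moved. The work goes in short steps, Python scripts to look and compute and a tool call to move; the robot and the scene stay as the last step left them, time stands still between calls to the robot, and variables do not carry over. Pictures are saved under pics/ and viewed, and the job is handed in when it is done.

Besides the shell and the picture viewer there is one more tool, called after "Request:" as a command line: name --pt "numbers of a row" for each row, then --argument value for the rest. jog_arm: Moves the arm, as the interface text tells. Shifts and turns lie within -1 to 1; 1 stands for 0.15 m of shift or 90 degrees of turn. Its arguments: {"type":"object","properties":{"claw":{"type":"array"},"offset":{"type":"array"},"yaw":{"type":"array"},"newtons":{"type":"number"}},"required":["claw","offset","yaw"]}

```bash
mkdir -p pics; python3 - <<'E'
from workcell import sense, viewer, ctrl
import cv2
s=sense()
for k in s: print(k,s[k])
for n in("scene","top","wrist"):
    im=viewer.get_image(n); cv2.imwrite(f"pics/{n}0.png",im[:,:,::-1])
    c=viewer.calibration(n); print(n,c)
for t in ["drawplate","rest","mouth","pad","copper_spool","flux_jar","eraser"]:
    for cam in("scene","top"):
        r=viewer.pinpoint(cam,t); print(t,cam,[(x["location"],x["confidence"]) for x in r][:2])
E
```

```text
time_s 0.0
qpos [-8.69416071e-01  3.85571958e-01  6.65418003e-03 -5.22885974e-04
 -1.19401776e+00 -2.58598381e-01]
qvel [-0.00035091  0.00091954  0.00093808 -0.00047819 -0.00111462  0.00025509]
joint_efforts [ 1.24661492e-04 -3.90662062e+01  1.87402707e+01  4.21959221e+00
  1.11070319e-02 -2.27191813e-04]
tool_pos [ 267.73449073 -564.53016666  403.65743051]
ee_rot [[-9.03645848e-01 -4.28279305e-01 -1.00890383e-03]
 [-4.28280487e-01  9.03643752e-01  1.94795509e-03]
 [ 7.74207917e-05  2.19235536e-03 -9.99997594e-01]]
contact_force [-0.23886218 -0.3140088   0.91865194]
ft_torque [-0.03905495  0.01631635  0.05429981]
gripper_width 87.37025804254175
scene {'camera_matrix': array([[462.45494099,   0.        , 289.64150615],
       [  0.        , 462.45494099, 214.62335411],
       [  0.        ,   0.        ,   1.        ]]), 'R': array([[-0.73325762, -0.67954402,  0.02351992],
       [-0.41728493,  0.42241919, -0.80463365],
       [ 0.53684872, -0.59981826, -0.59330557]]), 't': array([558.15550423, 227.5005145 , 660.78856258])}
top {'camera_matrix': array([[465.62541475,   0.        , 285
[... 662 characters left out ...]
y([624.88935326, -36.47550271, 391.85851258])}
drawplate scene [([0.5821, 0.5169], 0.72)]
drawplate top [([0.5614, 0.549], 0.61)]
rest scene [([0.5771, 0.5536], 0.72)]
rest top [([0.5532, 0.559], 0.73), ([0.535, 0.3986], 0.7)]
mouth scene [([0.6484, 0.554], 0.89)]
mouth top [([0.5613, 0.6355], 0.79)]
pad scene [([0.4334, 0.7329], 0.87), ([0.5309, 0.4267], 0.69)]
pad top [([0.3789, 0.5783], 0.77)]
copper_spool scene [([0.5318, 0.4281], 0.77)]
copper_spool top [([0.6359, 0.3995], 0.66), ([0.5609, 0.5502], 0.23)]
flux_jar scene [([0.4586, 0.489], 0.57)]
flux_jar top [([0.5375, 0.3981], 0.71), ([0.4363, 0.3929], 0.66)]
eraser scene [([0.3593, 0.5552], 0.68)]
eraser top [([0.4346, 0.3952], 0.53)]
```

View pics/scene0.png

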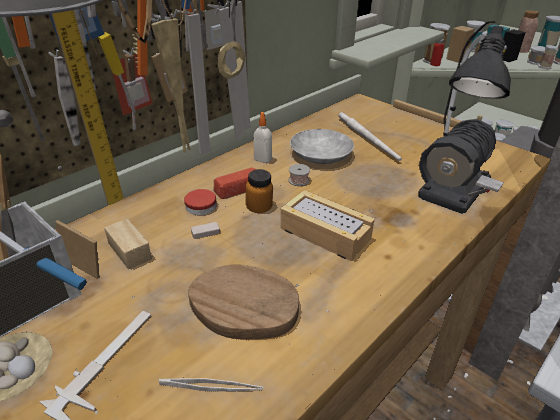

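View pics/top0.png

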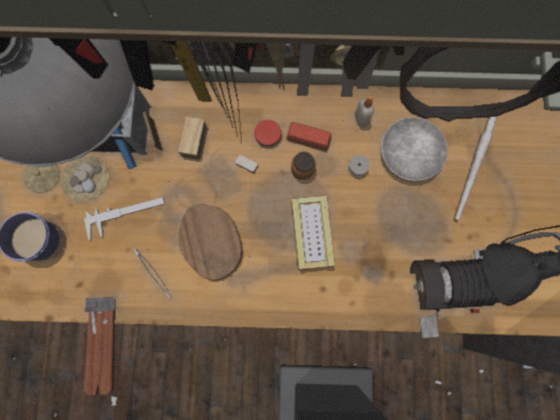

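View pics/wrist0.png

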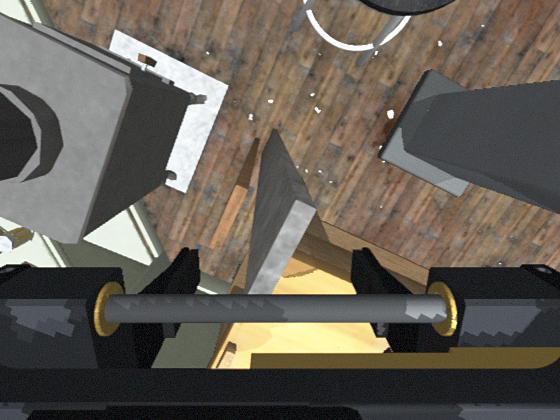

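The scene picture shows the rest at about (327,223) with its open end to the right and front. The pad is at (243,300), the jar at (259,190), the spool at (300,174) and the eraser at (205,230). In the top picture the rest is at (313,233) with its open end at the bottom, and the pad is at (210,242). Next I'll measure outlines and triangulate.

```bash
cat > h.py <<'E'
from workcell import sense, viewer, ctrl
import cv2, numpy as np
def plane(cam,px,z,c=None):
    c=c or viewer.calibration(cam); K,R,t=c["camera_matrix"],np.array(c["R"]),np.array(c["t"])
    px=np.atleast_2d(px).astype(float)
    d=(R.T@np.linalg.inv(K)@np.c_[px,np.ones(len(px))].T).T; o=-R.T@t
    return o+d*((z-o[2])/d[:,2])[:,None]
def proj(cam,X,c=None):
    c=c or viewer.calibration(cam); K,R,t=c["camera_matrix"],np.array(c["R"]),np.array(c["t"])
    p=(K@(R@np.atleast_2d(X).T+t[:,None])).T; return p[:,:2]/p[:,2:]
E
python3 - <<'E'
from h import *
Z={"drawplate":48,"rest":50,"pad":26}
for cam in("top","scene"):
    im=viewer.get_image(cam)
    cv2.imwrite(f"pics/{cam}_z.png",cv2.resize(im[180:300,160:360] if cam=="top" else im[170:350,170:400],None,fx=4 if cam=="top" else 3.3,fy=4 if cam=="top" else 3.3,interpolation=cv2.INTER_CUBIC)[:,:,::-1])
    for t in Z:
        for r in viewer.outline_of(cam,t)[:2]:
            m=r["region"]; np.save(f"{cam}_{t}.npy",m) if r["confidence"]>.4 else 0
            ct=max(cv2.findContours(m.astype(np.uint8),0,1)[0],key=len)[:,0,:]
            P=plane(cam,ct,Z[t])[:,:2].astype(np.float32)
            q=cv2.minAreaRect(P); print(cam,t,r["confidence"],m.sum(),q)
            if t=="pad": print(cv2.fitEllipse(P))
    for t in ("drawplate","rest","mouth","pad","flux_jar","copper_spool","eraser"):
        z=40 if t in("drawplate","mouth") else 0
        for r in viewer.pinpoint(cam,t)[:2]:
            print(cam,t,r["confidence"],plane(cam,np.array(r["location"])*[560,420],z)[0])
E
```

```text
top drawplate 0.75 392 ((723.406005859375, 4.950447082519531), (46.47887420654297, 55.217857360839844), 63.64668655395508)
top rest 0.78 1562 ((567.1812744140625, 108.79092407226562), (165.4481201171875, 85.5571517944336), 6.3555378913879395)
top pad 0.97 3615 ((543.3956909179688, 343.0174560546875), (181.08938598632812, 133.63534545898438), 20.829347610473633)
((543.4525756835938, 341.83447265625), (132.57530212402344, 178.78219604492188), 117.20079040527344)
top drawplate 0.89 [565.00857263 106.03679104  40.        ]
top rest 0.68 [574.4979517  104.90714273   0.        ]
top mouth 0.58 [486.42050625 101.68228705  40.        ]
top pad 0.73 [539.09090447 349.18765722   0.        ]
top flux_jar 0.86 [737.45370495 127.17650874   0.        ]
top copper_spool 0.71 [727.94753408   1.81260145   0.        ]
top copper_spool 0.4 [542.53155564 346.62907896   0.        ]
top eraser 0.76 [737.49397216 273.71729664   0.        ]
scene drawplate 0.86 1004 ((564.4963989257812, 109.51795959472656), (132.65048217773438, 46.08256149291992), 7.010652542114258)
scene rest 0.76 2857 ((552.158447265625, 132.51229858398438), (180.99745178222656, 129.47940063476562), 7.160177230834961)
scene pad 0.87 6549 ((536.8595581054688, 351.2976379394531), (172.6220245361328, 153.14822387695312), 43.90062713623047)
((534.9285888671875, 350.6247253417969), (146.71182250976562, 181.13961791992188), 105.44278717041016)
scene drawplate 0.86 [564.73703897 113.30127084  40.        ]
scene rest 0.88 [561.9443444  117.77266836   0.        ]
scene rest 0.62 [ 7.33898078e+02 -1.82920827e-02  0.00000000e+00]
scene mouth 0.62 [488.59619022  97.63962708  40.        ]
scene pad 0.88 [551.63571341 338.21791363   0.        ]
scene flux_jar 0.92 [731.50957765 134.6807564    0.        ]
scene copper_spool 0.87 [737.63785607  -6.4863283    0.        ]
scene eraser 0.78 [742.37054467 270.92846664   0.        ]
```

View pics/top_z.png

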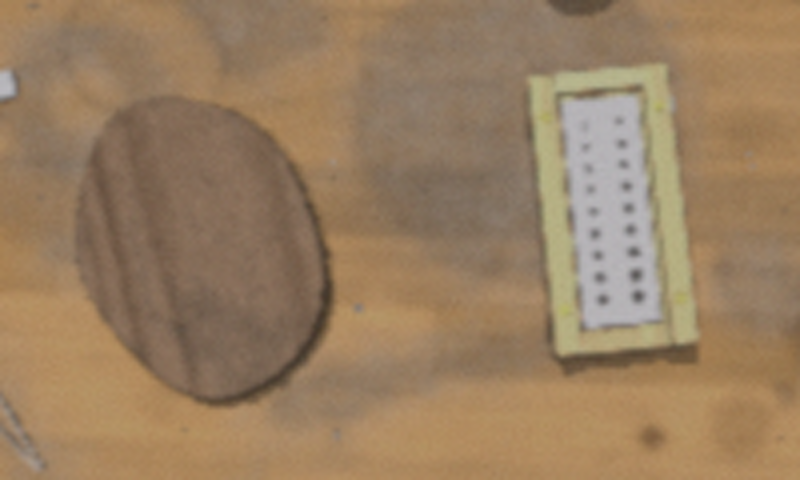

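View pics/scene_z.png

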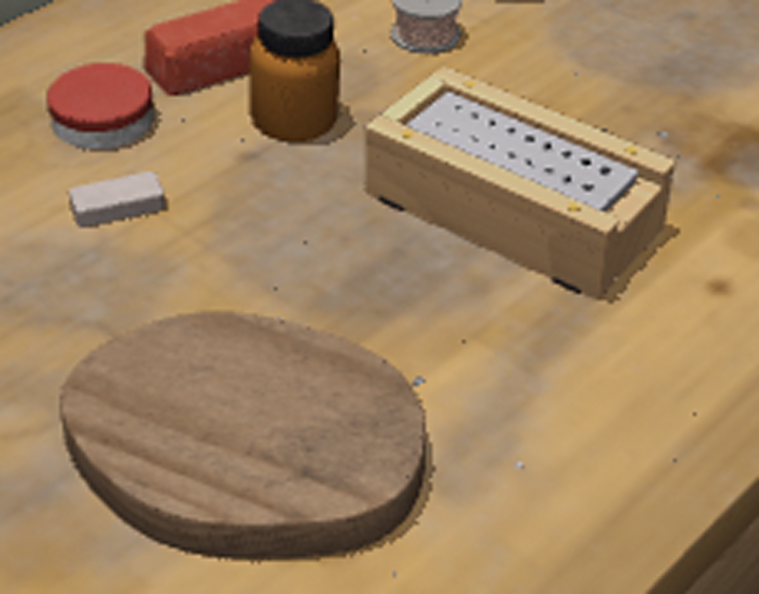

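```bash
python3 - <<'E'
from h import *
c=np.array([(530,77),(666,66),(696,342),(556,356)])/4+[160,180]
print(P:=plane("top",c-.5,50)[:,:2],P.mean(0))
c=np.array([(560,98),(637,94),(662,320),(584,328)])/4+[160,180]
print(P:=plane("top",c-.5,48)[:,:2],P.mean(0))
c=np.array([(443,68),(672,160),(605,228),(367,127)])/3.3+[170,170]
print(P:=plane("scene",c-.5,50)[:,:2],P.mean(0))
c=np.array([(447,92),(638,170),(610,209),(407,120)])/3.3+[170,170]
print("plate",P:=plane("scene",c-.5,48)[:,:2],P.mean(0))
m=np.load("top_pad.npy"); ys,xs=np.nonzero(m)
X=plane("top",np.c_[xs,ys],26)[:,:2]
w,v=np.linalg.eigh(np.cov(X.T)); print(X.mean(0),2*np.sqrt(w)*2,np.degrees(np.arctan2(v[1],v[0])))
for a in range(0,40,5):
  r=np.radians(a);u=X@[np.cos(r),np.sin(r)];q=X@[-np.sin(r),np.cos(r)];print(a,np.ptp(u),np.ptp(q))
# mirror symmetry
E
```

```text
[[641.49034668 156.22701349]
 [650.07837535  78.75136071]
 [493.44375458  60.5022396 ]
 [483.59197822 137.97955361]] [567.15111371 108.36504185]
[[630.15202275 138.80855345]
 [633.70100595  94.95028221]
 [505.30823764  79.32038436]
 [499.67079088 122.67792716]] [567.20801431 108.9392868 ]
[[649.03912947  80.9830835 ]
 [494.92891318  60.39749794]
 [485.77945256 135.97315401]
 [639.26632661 158.28852142]] [567.25345545 108.91056422]
plate [[632.01166747  96.53860925]
 [504.56996793  79.2987005 ]
 [494.88443692 118.80057106]
 [629.45373628 134.78782648]] [565.22995215 107.35642682]
[542.57552003 341.63075989] [134.59247482 180.87598305] [ -62.69048914 -152.69048914]
0 172.01923170439505 144.642366530103
5 175.73657200678286 141.4812881950044
10 178.62906773216764 139.60141537982642
15 180.1620883929305 136.65909149996867
20 181.03673162403913 133.97963826643047
25 181.18176719613132 134.1886544599145
30 180.49522327308773 135.2129800775246
35 179.73472364470808 136.8042012154473
```

```bash
python3 - <<'E'
from h import *
for n,p in [("grL",(415,285)),("grbaseR",(540,280)),("tab",(430,325)),("cordcorner",(478,252)),("bowl",(413,150))]:
    print(n,plane("top",p,0)[0],plane("top",p,100)[0])
for n,p in [("baseL",(420,192)),("base front",(465,207)),("lampbase?",(447,140))]:
    print(n,plane("scene",p,0)[0])
for X in [(430,-300,0),(430,-300,150),(430,-300,250),(400,-400,300),(267,-564,222),(267,-564,404),(400,-250,230)]: print(X,proj("scene",X),proj("top",X))
# lamp triangulation: head lower rim centre scene (480,90) -> project onto rays
o=plane("scene",(480,95),0)[0]
for z in (200,300,400,500): P=plane("scene",(480,95),z); print(z,P[0],proj("top",P)[0])
E
```

```text
grL [ 456.72307328 -133.10494319    0.        ] [ 452.19126484 -105.38101708  100.        ]
grbaseR [ 476.06459906 -422.80358664    0.        ] [ 469.7525358  -368.41488683  100.        ]
tab [ 367.75727885 -164.78810397    0.        ] [ 371.41416176 -134.14796016  100.        ]
cordcorner [ 537.17752113 -282.64253267    0.        ] [ 525.24043243 -241.15469681  100.        ]
bowl [ 782.99113632 -136.90789794    0.        ] [ 748.42858986 -108.83393592  100.        ]
baseL [ 509.4221522  -154.24749952    0.        ]
base front [ 410.88901354 -171.06999657    0.        ]
lampbase? [ 587.08359635 -429.94847573    0.        ]
(430, -300, 0) [[482.42889581 180.67749313]] [[488.02750175 298.77407802]]
(430, -300, 150) [[501.55074838 120.79751146]] [[520.60685239 298.08022468]]
(430, -300, 250) [[516.34668146  74.46412414]] [[548.79396279 297.47991436]]
(400, -400, 300) [[557.86394387  42.07967462]] [[627.8368112  317.26606441]]
(267, -564, 222) [[633.20060552  76.99671218]] [[697.76989952 396.00139389]]
(267, -564, 404) [[676.48895985 -14.48651895]] [[813.1451224  421.89774432]]
(400, -250, 230) [[518.59935093  94.93740646]] [[516.13586213 313.79175633]]
200 [ 480.07847767 -273.67507785  200.        ] [517.99923387 270.55522832]
300 [388.74166035 -10.33775696 300.        ] [391.84959632 317.70145426]
400 [297.40484303 252.99956393 400.        ] [221.22984432 381.46760955]
500 [206.0680257  516.33688481 500.        ] [-22.4064168 472.5224111]
```

Request:
jog_arm --claw '[-1, -1, -1, -1, -1, -1, -1]' --pt "0 0 -0.4" --pt "0 0 -0.8" --pt "0 0 -1" --pt "-0.15 0.25 -1" --pt "-0.35 0.55 -1" --pt "-0.5 0.8 -1" --pt "-0.5 0.8 -1" --yaw '[0, 0, 0, 0, 0, 0, 0]'

```text
time_s: 2.82
tool_pos: [283.7, -421.8, 556.2]
ee_rot: [[-0.902, -0.431, 0.002], [-0.431, 0.902, -0.002], [-0.001, -0.002, -1.0]]
contact_force: [0.0, -0.4, 0.7]
gripper_width: 86.9
```

```bash
python3 - <<'E'
from h import *
s=sense();print(s["time_s"],s["tool_pos"],s["qpos"],s["ee_rot"])
cv2.imwrite("pics/t1.png",np.hstack([viewer.get_image("top"),viewer.get_image("scene")])[:,:,::-1][:, :, :].copy()) 
im=cv2.imread("pics/t1.png"); cv2.imwrite("pics/t1.png",cv2.resize(im,(800,300)))
E
```

```text
2.825 [ 283.71055325 -421.76343037  556.21051731] [-6.58871199e-01  1.10803808e-01  1.21449229e-02 -1.05919605e-04
 -1.46950522e+00 -4.66027313e-01] [[-0.90222702 -0.43125607  0.00214576]
 [-0.43125952  0.90222663 -0.00152819]
 [-0.00127693 -0.00230415 -0.99999653]]
```

View pics/t1.png

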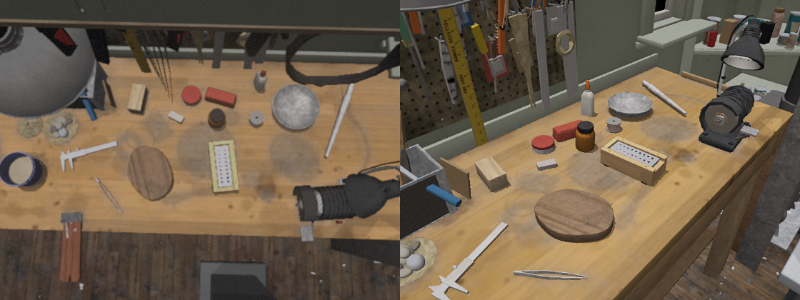

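Request:
jog_arm --claw '[-1, -0.5, 0, 0.5, 1]' --pt "-0.2 0.3 0" --pt "-0.4 0.6 0" --pt "-0.55 0.8 0" --pt "-0.7 1 0" --pt "-0.7 1 0" --yaw '[0, 0, 0.1, 0.2, 0.2]' --newtons 20

```text
time_s: 3.55
tool_pos: [315.1, -242.5, 555.4]
ee_rot: [[-0.991, -0.131, 0.002], [-0.131, 0.991, -0.001], [-0.001, -0.001, -1.0]]
contact_force: [0.3, -0.5, -0.3]
gripper_width: 54.8
```

Request:
jog_arm --claw '[1, 1, 1, 1, 1]' --pt "-0.25 0.25 0" --pt "-0.5 0.5 0" --pt "-0.75 0.75 0.1" --pt "-1 1 0.3" --pt "-1 1 0.4" --yaw '[0, 0, 0, 0, 0]'

```text
time_s: 4.18
tool_pos: [446.7, -73.0, 492.7]
ee_rot: [[-0.991, -0.134, -0.003], [-0.134, 0.991, -0.002], [0.003, -0.001, -1.0]]
contact_force: [0.6, -0.1, 0.1]
gripper_width: 5.2
```

Request:
jog_arm --claw '[1, 1, 1, 1, 1, 1]' --pt "-0.25 0.25 0.1" --pt "-0.5 0.5 0.3" --pt "-0.75 0.75 0.5" --pt "-1 1 0.7" --pt "-1 1 1" --pt "-1 1 1" --yaw '[0, 0, 0, 0, 0, 0]'

```text
time_s: 4.92
tool_pos: [574.7, 94.1, 337.8]
ee_rot: [[-0.991, -0.133, -0.012], [-0.133, 0.991, -0.005], [0.013, -0.004, -1.0]]
contact_force: [-1.1, -0.7, -0.1]
gripper_width: 0.7
```

```bash
python3 - <<'E'
from h import *
s=sense();print(s["time_s"],s["tool_pos"],s["gripper_width"],s["contact_force"])
for n in("wrist","scene"): cv2.imwrite(f"pics/{n}2.png",viewer.get_image(n)[:,:,::-1])
R=np.array(s["ee_rot"]);print(R); print((np.array([582,110.5,0])-s["tool_pos"])@R)
print(viewer.calibration("wrist"))
E
```

```text
4.925 [574.68605584  94.10970213 337.76306913] 0.7316880383976092 [-1.13930132 -0.67701004 -0.08363766]
[[-0.99102635 -0.13312019 -0.01207441]
 [-0.13306374  0.99109295 -0.0053675 ]
 [ 0.01268139 -0.00371267 -0.9999127 ]]
[-13.71256996  16.52467728 337.55729436]
{'camera_matrix': array([[313.16233149,   0.        , 275.06491345],
       [  0.        , 313.16233149, 211.59420215],
       [  0.        ,   0.        ,   1.        ]]), 'R': array([[-0.13350655,  0.99104544, -0.002221  ],
       [ 0.94577558,  0.12807708,  0.29850431],
       [ 0.29611579,  0.03775172, -0.9544057 ]]), 't': array([ -15.20827401, -573.75530958,  158.88921103])}
```

View pics/wrist2.png

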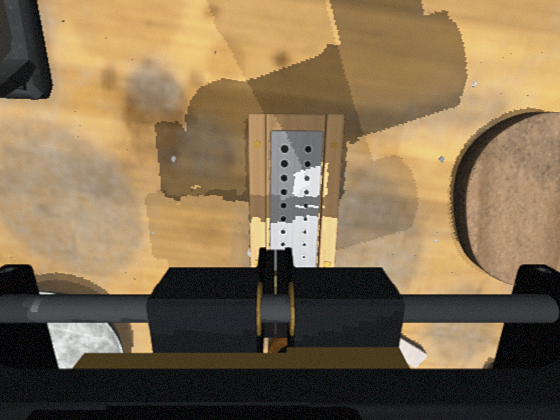

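View pics/scene2.png

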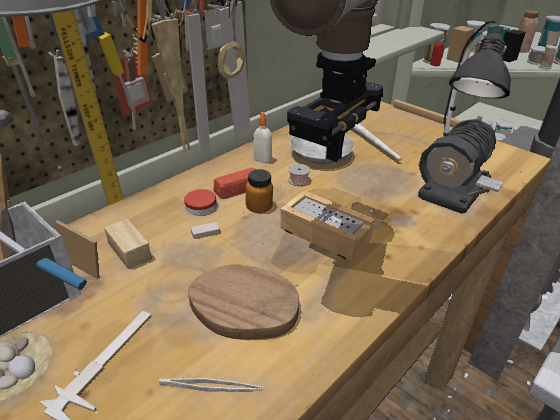

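The wrist picture shows the channel's open end at row 114, from column 248 to 343. The plate's -x end is at about (272..322, 131), and the closed fingers are over the channel.

```bash
python3 - <<'E'
from h import *
P=plane("wrist",[(248,114),(343,114),(250,255),(338,255)],50)[:,:2];print(P)
m=(P[0]+P[1])/2; a=np.arctan2(*(P[0]-P[1])[::-1]);print(m,np.degrees(a), "L",np.linalg.norm(P[0]-P[1]))
for i,j in((0,2),(1,3)): print(np.degrees(np.arctan2(*(P[j]-P[i])[::-1])))
Q=plane("wrist",[(272,131),(322,131)],48)[:,:2]; print(Q,Q.mean(0),np.linalg.norm(Q[0]-Q[1]))
e=np.array([567.2,108.7])-80*np.array([np.cos(.122),np.sin(.122)]);print("expected mouth",e)
E
```

```text
[[496.92813942  59.67721305]
 [486.37963219 137.979517  ]
 [624.46234842  75.43887068]
 [613.16593908 158.6353307 ]]
[491.65388581  98.82836502] -82.327580984957 L 79.00963111486219
7.045327770313716
9.253236742365058
[[507.96375836  81.25009999]
 [502.27877858 123.41453029]] [505.12126847 102.33231514] 42.54595371621562
expected mouth [487.79462192  98.96419329]
```

Request:
jog_arm --claw '[1, 1, 1, 1, 1, 1]' --pt "-0.095 0.11 0.2" --pt "-0.095 0.11 0.4" --pt "-0.095 0.11 0.55" --pt "-0.095 0.11 0.62" --pt "-0.095 0.11 0.62" --pt "-0.095 0.11 0.62" --yaw '[0, 0, 0, 0, 0, 0]'

```text
time_s: 5.78
tool_pos: [588.0, 112.3, 251.7]
ee_rot: [[-0.991, -0.134, 0.001], [-0.134, 0.991, -0.001], [-0.001, -0.002, -1.0]]
contact_force: [0.9, 1.1, -0.6]
gripper_width: 0.1
```

```bash
python3 - <<'E'
from h import *
for i in range(2):
  s=sense();print(s["time_s"],s["tool_pos"],s["gripper_width"],s["contact_force"],s["qvel"].round(3)); im=viewer.get_image("wrist")
print(s["ee_rot"])
cv2.imwrite("pics/w3.png",im[:,:,::-1])
im=viewer.get_image("scene"); cv2.imwrite("pics/s3.png",cv2.resize(im[130:300,220:440],None,fx=3.5,fy=3.5,interpolation=cv2.INTER_CUBIC)[:,:,::-1])
E
```

```text
5.775 [587.99843012 112.31240056 251.714175  ] 0.11128200389093167 [ 0.90324013  1.05634828 -0.5754142 ] [ 0.005  0.001 -0.005 -0.003  0.004 -0.002]
5.825 [587.89216217 112.36058116 251.5556319 ] 0.13933948591373588 [-0.08259087  0.23328721  0.10712291] [ 0.003  0.003 -0.007 -0.002  0.002 -0.003]
[[-9.91020119e-01 -1.33708599e-01  1.06525706e-03]
 [-1.33709984e-01  9.91019576e-01 -1.35649934e-03]
 [-8.74314970e-04 -1.48675364e-03 -9.99998513e-01]]
```

View pics/s3.png

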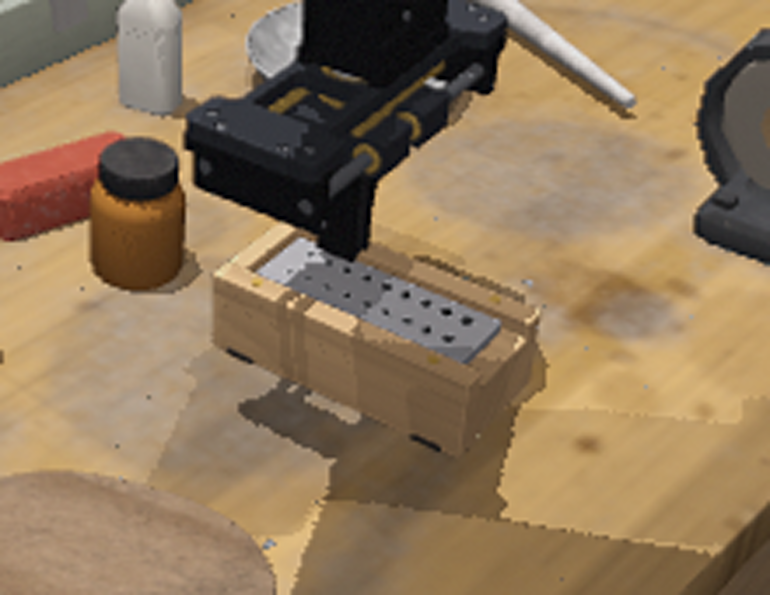

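View pics/w3.png

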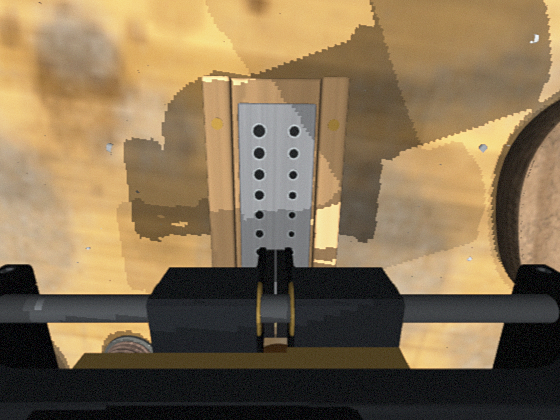

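Request:
jog_arm --claw '[1, 1, 1, 1, 1, 1, 1, 1]' --pt "0 0 0.04" --pt "0 0 0.07" --pt "0 0 0.09" --pt "0 0 0.11" --pt "0 0 0.12" --pt "0 0 0.125" --pt "0 0 0.125" --pt "0 0 0.125" --yaw '[0, 0, 0, 0, 0, 0, 0, 0]'

```text
time_s: 6.92
tool_pos: [587.7, 112.4, 232.4]
ee_rot: [[-0.991, -0.134, 0.0], [-0.134, 0.991, -0.002], [-0.0, -0.002, -1.0]]
contact_force: [0.2, 0.0, -0.4]
gripper_width: 0.6
```

Request:
jog_arm --claw '[1, 1, 1, 1]' --pt "0 0 0.003" --pt "0 0 0.006" --pt "0 0 0.009" --pt "0 0 0.01" --yaw '[0, 0, 0, 0]'

```text
time_s: 7.42
tool_pos: [587.7, 112.4, 230.8]
ee_rot: [[-0.991, -0.134, 0.0], [-0.134, 0.991, -0.002], [-0.0, -0.002, -1.0]]
contact_force: [0.7, 0.1, -0.5]
gripper_width: 0.2
```

Request:
jog_arm --claw '[1, 1, 1, 1]' --pt "0 0 0.002" --pt "0 0 0.004" --pt "0 0 0.006" --pt "0 0 0.006" --yaw '[0, 0, 0, 0]'

```text
time_s: 7.92
tool_pos: [587.7, 112.4, 230.7]
ee_rot: [[-0.991, -0.134, 0.001], [-0.134, 0.991, -0.002], [-0.0, -0.002, -1.0]]
contact_force: [-2.1, 0.2, 4.1]
gripper_width: 0.8
```

Request:
jog_arm --claw '[1, 1, 1, 1]' --pt "0 0 0.006" --pt "0 0 0.007" --pt "0 0 0.008" --pt "0 0 0.008" --yaw '[0, 0, 0, 0]'

```text
time_s: 8.43
tool_pos: [587.6, 112.5, 230.7]
ee_rot: [[-0.991, -0.134, 0.001], [-0.134, 0.991, -0.002], [-0.001, -0.002, -1.0]]
contact_force: [-2.6, -0.1, 7.7]
gripper_width: 0.5
```

Request:
jog_arm --claw '[1, 1, 1, 1]' --pt "0 0 0.009" --pt "0 0 0.01" --pt "0 0 0.01" --pt "0 0 0.01" --yaw '[0, 0, 0, 0]'

```text
time_s: 8.93
tool_pos: [587.5, 112.5, 230.6]
ee_rot: [[-0.991, -0.135, 0.001], [-0.135, 0.991, -0.002], [-0.001, -0.002, -1.0]]
contact_force: [-4.5, 0.2, 9.1]
gripper_width: 0.3
```

```bash
python3 - <<'E'
from h import *
for i in range(3):
  s=sense();print(s["time_s"],s["tool_pos"],s["contact_force"]); viewer.get_image("top")
E
```

```text
8.925 [587.53950011 112.48343821 230.64502028] [-4.52606744  0.21845994  9.08432707]
8.975 [587.54705919 112.46883006 230.66850447] [-3.33485346e+00  6.03736979e-03  9.39349905e+00]
9.025 [587.53420406 112.48114786 230.62750497] [-3.0687159  -1.02856203  8.12810459]
```

Request:
jog_arm --claw '[1, 1, 1, 1, 1, 1]' --pt "0 0 0.011" --pt "0 0 0.0115" --pt "0.01 0 0.0115" --pt "0.03 0 0.0115" --pt "0.05 0 0.0115" --pt "0.07 0 0.0115" --yaw '[0, 0, 0, 0, 0, 0]'

```text
time_s: 9.82
tool_pos: [578.8, 111.8, 230.7]
ee_rot: [[-0.991, -0.136, 0.008], [-0.136, 0.991, 0.0], [-0.008, -0.001, -1.0]]
contact_force: [2.5, 0.8, 5.0]
gripper_width: 0.5
```

```bash
python3 - <<'E'
from h import *
for i in range(2):
  s=sense();print(s["time_s"],s["tool_pos"],s["contact_force"],s["ee_rot"][:,2]); im=viewer.get_image("wrist")
cv2.imwrite("pics/w4.png",im[:,:,::-1])
P=plane("wrist",[(248,114),(343,114)],50)
E
```

```text
9.825 [578.78970225 111.75323707 230.65767157] [2.45692056 0.84192819 4.99464584] [ 8.45039356e-03  3.56942375e-04 -9.99964231e-01]
9.875 [578.42637614 111.69242337 230.68544709] [ 2.44851121 -0.0523238   5.28110586] [ 7.98743618e-03  2.97859693e-04 -9.99968056e-01]
```

View pics/w4.png

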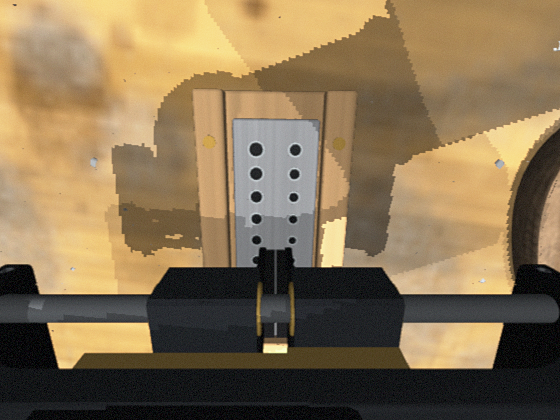

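Request:
jog_arm --claw '[1, 1, 1, 1]' --pt "0 0 0.012" --pt "0 0 0.013" --pt "0 0 0.013" --pt "0 0 0.013" --yaw '[0, 0, 0, 0]'

```text
time_s: 10.42
tool_pos: [578.5, 111.8, 230.6]
ee_rot: [[-0.991, -0.137, 0.008], [-0.137, 0.991, -0.0], [-0.008, -0.001, -1.0]]
contact_force: [-3.3, -0.5, 12.5]
gripper_width: 0.4
```

Request:
jog_arm --claw '[1, 1, 1, 1]' --pt "0.01 0 0.014" --pt "0.025 0 0.015" --pt "0.04 0 0.015" --pt "0.055 0 0.015" --yaw '[0, 0, 0, 0]'

```text
time_s: 10.92
tool_pos: [572.4, 111.4, 230.7]
ee_rot: [[-0.99, -0.138, 0.017], [-0.138, 0.99, 0.003], [-0.017, 0.0, -1.0]]
contact_force: [3.6, 0.7, 7.0]
gripper_width: 0.3
```

```bash
python3 - <<'E'
from h import *
for i in range(2):
  s=sense();print(s["time_s"],s["tool_pos"],s["contact_force"],s["ee_rot"][:,2]); im=viewer.get_image("wrist")
cv2.imwrite("pics/w5.png",im[:,:,::-1])
E
```

```text
10.925 [572.41010114 111.43719238 230.65573586] [3.57005979 0.69938966 7.03048102] [ 0.01701231  0.00261037 -0.99985187]
10.975 [572.14316204 111.39288658 230.65420787] [2.66352867 0.54396805 6.56143398] [ 0.01664822  0.00259009 -0.99985805]
```

View pics/w5.png

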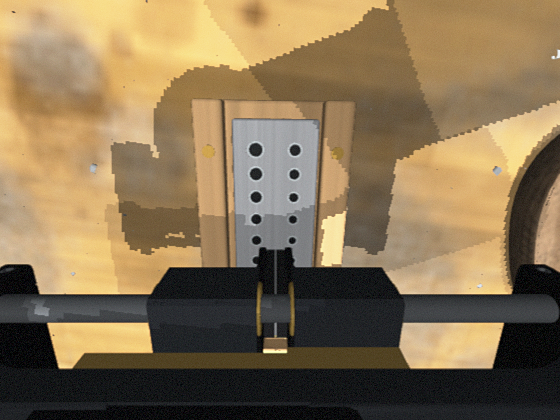

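Request:
jog_arm --claw '[1, 1, 1, 1, 1, 1, 1, 1]' --pt "0.01 0 0.0135" --pt "0.025 0 0.015" --pt "0.04 -0.001 0.016" --pt "0.055 -0.002 0.0165" --pt "0.07 -0.003 0.0165" --pt "0.085 -0.004 0.0165" --pt "0.1 -0.005 0.0165" --pt "0.115 -0.006 0.0165" --yaw '[0, 0, 0, 0, 0, 0, 0, 0]'

```text
time_s: 12.02
tool_pos: [557.8, 109.2, 230.6]
ee_rot: [[-0.99, -0.14, 0.027], [-0.14, 0.99, 0.006], [-0.027, 0.002, -1.0]]
contact_force: [3.0, 1.4, 8.5]
gripper_width: 0.3
```

```bash
python3 - <<'E'
from h import *
for i in range(2):
  s=sense();print(s["time_s"],s["tool_pos"],s["contact_force"],s["ee_rot"][:,2]); im=viewer.get_image("wrist")
cv2.imwrite("pics/w6.png",im[:,:,::-1])
E
```

```text
12.025 [557.77403648 109.24599063 230.64217777] [3.03877254 1.37655169 8.47807762] [ 0.02661435  0.00591321 -0.99962829]
12.075 [557.52051757 109.19898511 230.63592325] [3.14430316 1.40042098 8.43447628] [ 0.02630261  0.005895   -0.99963664]
```

View pics/w6.png

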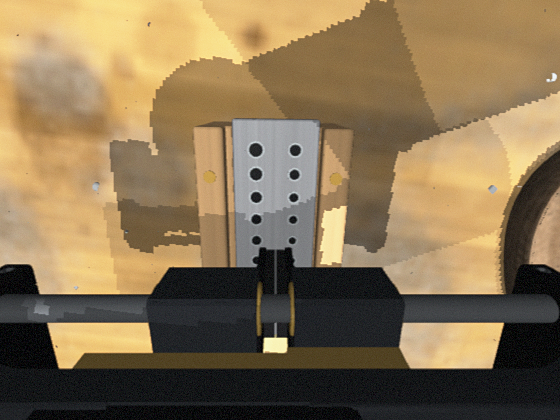

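Request:
jog_arm --claw '[1, 1, 1, 1, 1, 1, 1, 1, 1]' --pt "0.01 0 0.0135" --pt "0.025 0 0.015" --pt "0.045 0 0.0155" --pt "0.065 0 0.015" --pt "0.085 0 0.0145" --pt "0.105 0 0.014" --pt "0.125 0 0.0135" --pt "0.145 0 0.013" --pt "0.165 0 0.0125" --yaw '[0, 0, 0, 0, 0, 0, 0, 0, 0]'

```text
time_s: 13.25
tool_pos: [535.5, 106.9, 230.7]
ee_rot: [[-0.989, -0.142, 0.036], [-0.142, 0.99, 0.009], [-0.037, 0.004, -0.999]]
contact_force: [3.5, 1.0, 8.6]
gripper_width: 0.8
```

```bash
python3 - <<'E'
from h import *
for i in range(2):
  s=sense();print(s["time_s"],s["tool_pos"],s["contact_force"],s["ee_rot"][:,2]); im=viewer.get_image("wrist")
cv2.imwrite("pics/w7.png",im[:,:,::-1])
E
```

```text
13.25 [535.52913634 106.85991952 230.65653096] [3.47849541 1.04939424 8.64593302] [ 0.03581834  0.00928633 -0.99931517]
13.3 [535.20155672 106.79052115 230.64635999] [2.8740374  0.49663497 8.37097786] [ 0.03541225  0.00924307 -0.99933004]
```

View pics/w7.png

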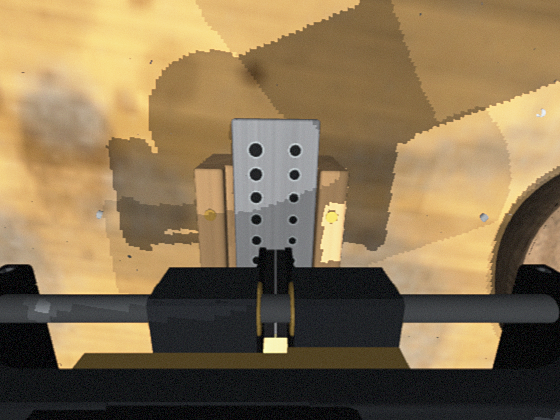

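The plate's front edge is at row 119 and the rails' ends at about row 168, so the plate is following the fingers.

```bash
python3 - <<'E'
from h import *
u=np.array([np.cos(.13),np.sin(.13)]); m=np.array([489,99])
P=plane("wrist",[(233,119),(319,121)],48)[:,:2]; Q=plane("wrist",[(196,169),(346,169)],50)[:,:2]
print(P,Q,(P-m)@u,(Q-m)@u)
c=viewer.calibration("top"); im=viewer.get_image("top"); cv2.imwrite("pics/top7.png",cv2.resize(im[180:300,220:370],None,fx=5,fy=5,interpolation=2)[:,:,::-1])
E
```

```text
[[465.38300299  76.09610531]
 [460.35606083 117.89450485]] [[492.22066115  60.09347774]
 [481.4616185  135.65283339]] [-26.38684103 -25.95286563] [-1.85012879 -2.7233132 ]
```

View pics/top7.png

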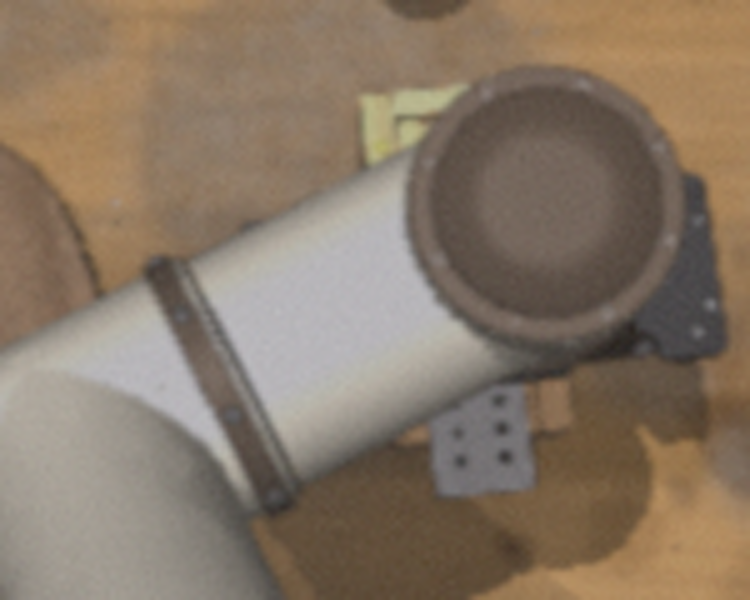

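Request:
jog_arm --claw '[1, 1, 1, 1, 1, 1, 1, 1, 1, 1]' --pt "0.01 0 0.0135" --pt "0.025 0 0.015" --pt "0.045 0 0.0155" --pt "0.065 0 0.015" --pt "0.085 0 0.0145" --pt "0.105 0 0.0135" --pt "0.125 0 0.0125" --pt "0.145 0 0.012" --pt "0.165 0 0.011" --pt "0.18 0 0.01" --yaw '[0, 0, 0, 0, 0, 0, 0, 0, 0, 0]'

```text
time_s: 14.65
tool_pos: [511.0, 104.2, 230.6]
ee_rot: [[-0.989, -0.144, 0.045], [-0.143, 0.99, 0.013], [-0.046, 0.006, -0.999]]
contact_force: [3.9, 0.6, 8.0]
gripper_width: 0.3
```

```bash
python3 - <<'E'
from h import *
for i in range(2):
  s=sense();print(s["time_s"],s["tool_pos"],s["contact_force"],s["ee_rot"][:,2]); im=viewer.get_image("wrist")
cv2.imwrite("pics/w8.png",im[:,:,::-1])
E
```

```text
14.65 [511.04598924 104.20194401 230.64738282] [3.88072924 0.59606094 8.00061281] [ 0.04453626  0.0127829  -0.99892598]
14.7 [510.78976792 104.15550851 230.63507597] [2.81888372 0.39523962 8.58854216] [ 0.04424156  0.01277747 -0.99893915]
```

View pics/w8.png

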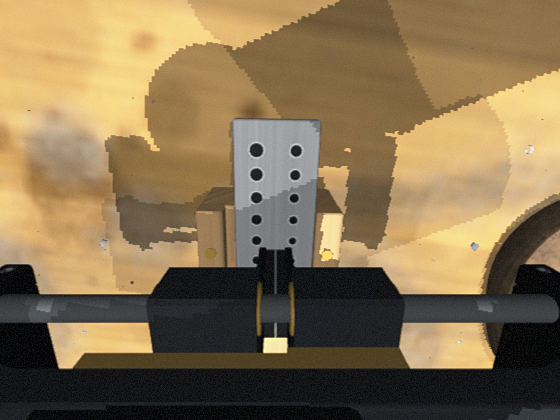

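```bash
python3 - <<'E'
from h import *
u=np.array([np.cos(.13),np.sin(.13)]); m=np.array([489,99])
P=plane("wrist",[(233,119),(320,121)],48)[:,:2]; Q=plane("wrist",[(197,211),(342,211)],50)[:,:2]
print(P,Q,(P-m)@u,(Q-m)@u)
E
```

```text
[[442.59847402  74.02293165]
 [437.45135491 116.11624054]] [[491.97149611  59.93752013]
 [481.05504192 136.31551465]] [-49.24786582 -48.89482298] [-2.11740877 -3.04055293]
```

Request:
jog_arm --claw '[1, 1, 1, 1, 0.5, -1, -1, -1]' --pt "0 0 0" --pt "0 0 -0.01" --pt "0 0 -0.03" --pt "0 0 -0.1" --pt "0 0 -0.25" --pt "0 0 -0.4" --pt "0 0 -0.5" --pt "0 0 -0.5" --yaw '[0, 0, 0, 0, 0, 0, 0, 0]'

```text
time_s: 15.75
tool_pos: [507.7, 103.3, 306.8]
ee_rot: [[-0.989, -0.144, 0.047], [-0.143, 0.99, 0.014], [-0.048, 0.007, -0.999]]
contact_force: [0.2, -0.3, -1.0]
gripper_width: 32.4
```

```bash
python3 - <<'E'
from h import *
s=sense();print(s["time_s"],s["tool_pos"],s["contact_force"],s["ee_rot"][:,2],s["gripper_width"]); im=viewer.get_image("wrist")
cv2.imwrite("pics/w9.png",im[:,:,::-1])
im=viewer.get_image("scene"); cv2.imwrite("pics/s9.png",cv2.resize(im[130:300,220:440],None,fx=3.5,fy=3.5,interpolation=cv2.INTER_CUBIC)[:,:,::-1])
E
```

```text
15.75 [507.65649233 103.30625945 306.81922119] [ 0.23254807 -0.30469317 -1.0186388 ] [ 0.04653221  0.01406434 -0.99881778] 32.41655084799617
```

View pics/w9.png

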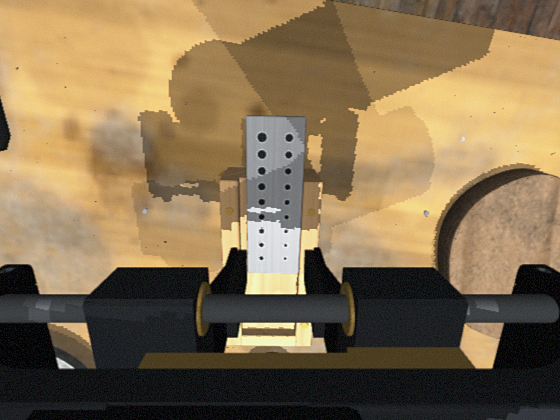

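View pics/s9.png

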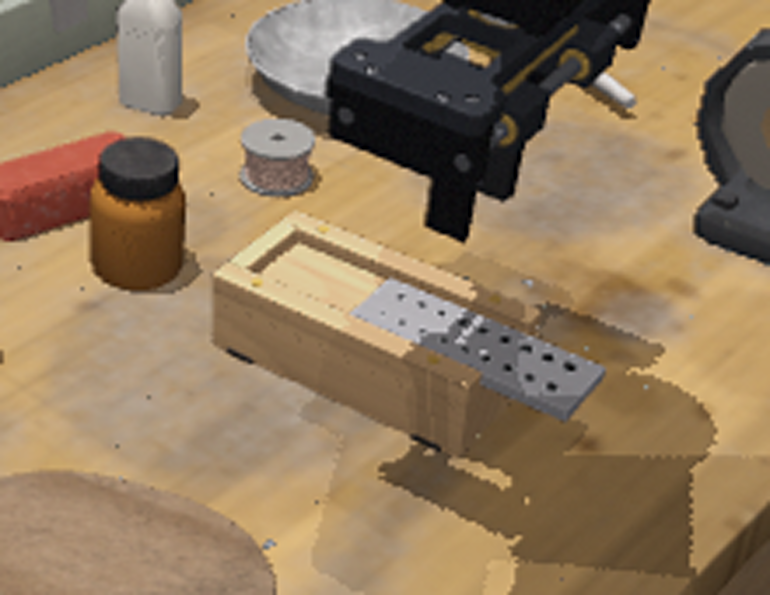

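The plate lies flat. Its overhanging end is at row 117 (columns 246–306), its far end at row 272, and the overhang is about 48 mm.

```bash
python3 - <<'E'
from h import *
im=viewer.get_image("wrist")
s=sense();R=np.array(s["ee_rot"]);p=np.array(s["tool_pos"]);print(p,R)
print(s["gripper_width"])
for r in viewer.outline_of("wrist","drawplate")[:1]:
    ct=max(cv2.findContours(r["region"].astype(np.uint8),0,1)[0],key=len)[:,0,:]
    print(r["confidence"],cv2.minAreaRect(plane("wrist",ct,48)[:,:2].astype(np.float32)))
P=plane("wrist",[(246,117),(306,116),(297,272),(250,272)],48)[:,:2];print(P,P[:2].mean(0),P[2:].mean(0))
d=P[2:].mean(0)-P[:2].mean(0);print(np.degrees(np.arctan2(d[1],d[0])),np.linalg.norm(d))
print("rails",plane("wrist",[(219,181),(322,181)],50))
for X in [(471.1,96.6),(471.1,98)]:
    g=np.array([*X,44]); tcp=g-164*R[:,2]; print((tcp-p)@R/150,tcp)
cv2.imwrite("pics/w9z.png",cv2.resize(im[90:290,190:350],None,fx=3.,fy=3.,interpolation=2)[:,:,::-1])
E
```

```text
[507.19747228 103.0550137  304.73959192] [[-0.98874292 -0.14350664  0.04234712]
 [-0.14311933  0.98963201  0.01205608]
 [-0.0436382   0.00585967 -0.99903022]]
44.146594417775894
0.92 ((502.98199462890625, 102.84716033935547), (129.2602081298828, 45.60529327392578), 7.318856716156006)
[[441.78203078  73.43089847]
 [434.98746619 115.63120454]
 [561.2897625  130.53655541]
 [566.89264459  90.95733379]] [438.38474849  94.5310515 ] [564.09120354 110.7469446 ]
7.350453945648857 126.74804942218864
rails [[490.71693807  58.57961921  50.        ]
 [479.63931624 135.77101661  50.        ]]
[ 0.31995442 -0.01823807  0.63253523] [464.15507191  94.62280253 207.84095539]
[ 0.31861864 -0.0090015   0.63264775] [464.15507191  96.02280253 207.84095539]
```

View pics/w9z.png

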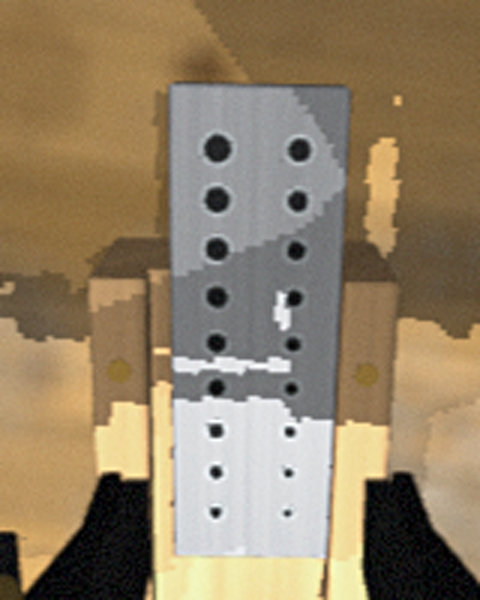

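Request:
jog_arm --claw '[-1, -1, -1, -1, -1, -1, -1]' --pt "0.15 0 0" --pt "0.25 -0.005 0" --pt "0.32 -0.005 0.1" --pt "0.32 -0.005 0.2" --pt "0.32 -0.005 0.3" --pt "0.32 -0.005 0.35" --pt "0.32 -0.005 0.35" --yaw '[0, 0, 0.01, 0.01, 0.01, 0.01, 0.01]'

```text
time_s: 16.82
tool_pos: [462.0, 96.0, 249.6]
ee_rot: [[-0.991, -0.128, 0.041], [-0.128, 0.992, 0.011], [-0.042, 0.006, -0.999]]
contact_force: [-0.9, -0.6, 0.8]
gripper_width: 87.2
```

```bash
python3 - <<'E'
from h import *
im=viewer.get_image("wrist");im=viewer.get_image("wrist")
s=sense();R=np.array(s["ee_rot"]);p=np.array(s["tool_pos"]);print(s["time_s"],p,R,s["gripper_width"])
g=np.array([471,98.6,45]); tcp=g-164*R[:,2]; print((tcp-p)@R/150,tcp)
cv2.imwrite("pics/w10.png",im[:,:,::-1])
E
```

```text
16.925 [462.3151315   96.18359641 250.3929506 ] [[-0.99082956 -0.12818488  0.04272498]
 [-0.12778345  0.99172938  0.01200933]
 [-0.04391104  0.00643965 -0.99901469]] 87.47880576642915
[ 7.00109498e-04 -2.63393356e-04  2.77271035e-01] [463.99310265  96.63047055 208.83840924]
```

View pics/w10.png

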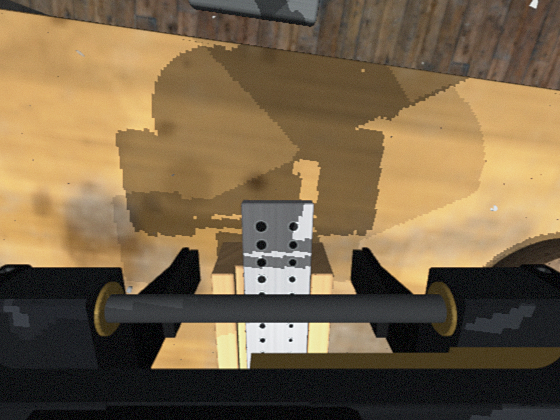

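Request:
jog_arm --claw '[-1, -1, -1, -1, -1, -1]' --pt "0 0 0.08" --pt "0 0 0.16" --pt "0 0 0.22" --pt "0 0 0.26" --pt "0 0 0.277" --pt "0 0 0.277" --yaw '[0, 0, 0, 0, 0, 0]'

```text
time_s: 17.68
tool_pos: [464.1, 96.7, 208.8]
ee_rot: [[-0.991, -0.128, 0.043], [-0.128, 0.992, 0.012], [-0.044, 0.006, -0.999]]
contact_force: [0.0, -0.3, 0.1]
gripper_width: 86.7
```

```bash
python3 - <<'E'
from h import *
im=viewer.get_image("scene");
cv2.imwrite("pics/s11.png",cv2.resize(im[130:300,220:440],None,fx=3.5,fy=3.5,interpolation=2)[:,:,::-1])
s=sense();R=np.array(s["ee_rot"]);p=np.array(s["tool_pos"]);print(s["time_s"],p,R,s["gripper_width"],s["contact_force"],p+164*R[:,2])
E
```

```text
17.725 [464.19480418  96.73135844 208.98315243] [[-0.99080436 -0.12827557  0.04303597]
 [-0.12786634  0.99171708  0.01214196]
 [-0.04423702  0.00652746 -0.99899974]] 87.20888910701238 [-1.02126374 -0.07152596 -0.06182145] [471.2527032   98.72264007  45.14719527]
```

View pics/s11.png

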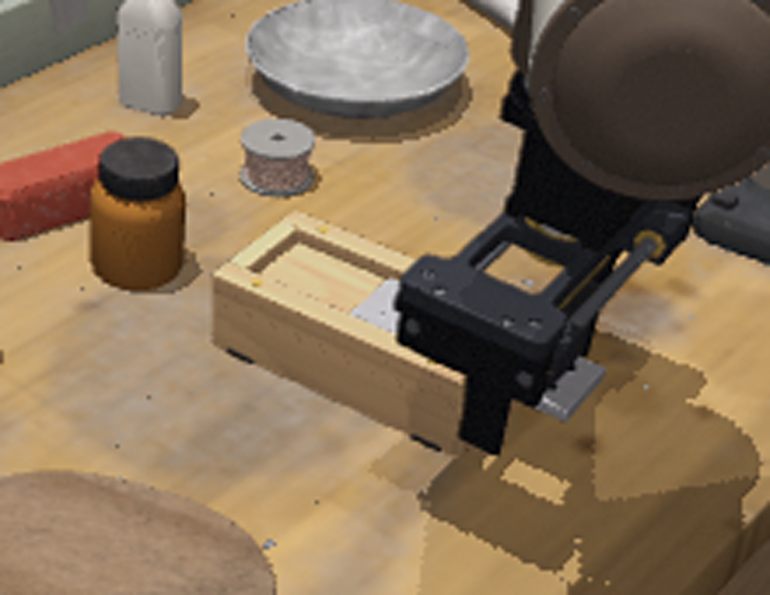

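Request:
jog_arm --claw '[-0.6, -0.4, -0.2, -0.1, 0, 0.1, 0.2, 0.2]' --pt "0.014 0 0" --pt "0.014 0 0" --pt "0.014 0 0" --pt "0.014 0 0" --pt "0.014 0 0" --pt "0.014 0 0" --pt "0.014 0 0" --pt "0.014 0 0" --yaw '[0, 0, 0, 0, 0, 0, 0, 0]' --newtons 5

```text
time_s: 18.73
tool_pos: [462.1, 96.5, 208.9]
ee_rot: [[-0.991, -0.128, 0.043], [-0.128, 0.992, 0.012], [-0.044, 0.007, -0.999]]
contact_force: [-0.3, 0.3, 0.0]
gripper_width: 44.3
```

Request:
jog_arm --claw '[0.5, 1, 1, 1]' --pt "0 0 0" --pt "0 0 0" --pt "0 0 0" --pt "0 0 0" --yaw '[0, 0, 0, 0]' --newtons 50

```text
time_s: 19.23
tool_pos: [462.1, 96.5, 208.9]
ee_rot: [[-0.991, -0.128, 0.043], [-0.128, 0.992, 0.012], [-0.044, 0.007, -0.999]]
contact_force: [0.3, 0.1, -0.1]
gripper_width: 43.5
```

Request:
jog_arm --claw '[1, 1, 1, 1, 1, 1, 1, 1, 1]' --pt "0 0 -0.01" --pt "0 0 -0.03" --pt "0 0 -0.06" --pt "0 0 -0.12" --pt "0 0 -0.2" --pt "0 0 -0.28" --pt "0 0 -0.36" --pt "0 0 -0.4" --pt "0 0 -0.4" --yaw '[0, 0, 0, 0, 0, 0, 0, 0, 0]'

```text
time_s: 20.35
tool_pos: [459.5, 95.8, 269.4]
ee_rot: [[-0.991, -0.128, 0.044], [-0.128, 0.992, 0.013], [-0.045, 0.007, -0.999]]
contact_force: [-0.2, -0.7, -2.5]
gripper_width: 43.3
```

```bash
python3 - <<'E'
from h import *
im=viewer.get_image("scene");
cv2.imwrite("pics/s12.png",cv2.resize(im[130:300,220:440],None,fx=3.5,fy=3.5,interpolation=2)[:,:,::-1])
cv2.imwrite("pics/w12.png",viewer.get_image("wrist")[:,:,::-1])
s=sense();R=np.array(s["ee_rot"]);p=np.array(s["tool_pos"]);print(s["time_s"],p,R,s["gripper_width"],s["contact_force"],s["ft_torque"],p+164*R[:,2])
E
```

```text
20.45 [459.35724983  95.67838097 268.61913422] [[-0.99084724 -0.12812536  0.04249278]
 [-0.12772513  0.99173683  0.01201489]
 [-0.04368107  0.00647753 -0.99902453]] 43.182063532806666 [ 0.0088791  -0.28745403 -4.38210026] [-0.10492853  0.17281754  0.01952515] [466.32606641  97.64882333 104.77911179]
```

View pics/s12.png

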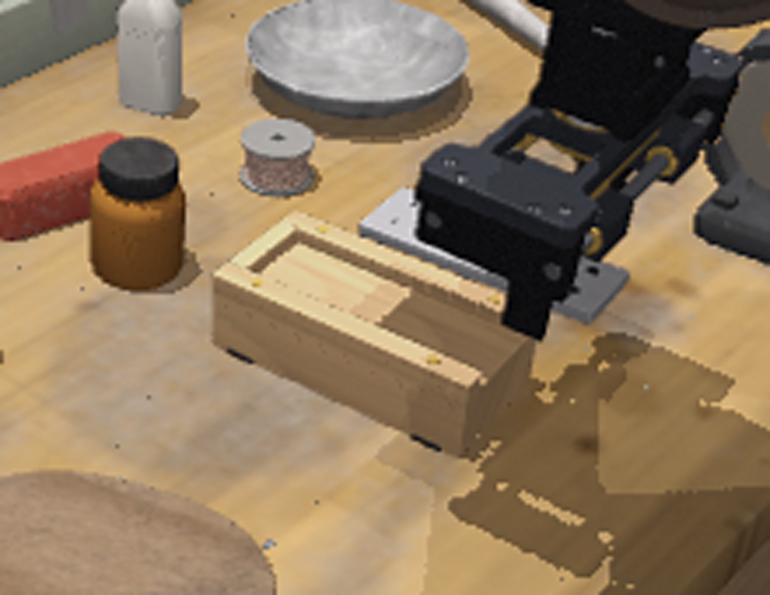

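View pics/w12.png

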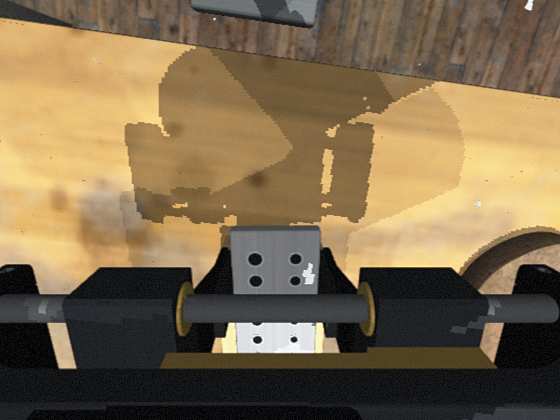

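Request:
jog_arm --claw '[1, 1, 1, 1, 1, 1, 1, 1]' --pt "-0.02 0.06 0" --pt "-0.06 0.18 0" --pt "-0.1 0.32 0" --pt "-0.15 0.46 0" --pt "-0.2 0.6 0" --pt "-0.25 0.74 0" --pt "-0.28 0.85 0" --pt "-0.3 0.9 0" --yaw '[0, 0, 0, 0, -0.03, -0.06, -0.08, -0.1]'

```text
time_s: 21.45
tool_pos: [486.7, 236.5, 271.3]
ee_rot: [[-0.958, -0.284, 0.042], [-0.284, 0.959, 0.012], [-0.044, -0.001, -0.999]]
contact_force: [-0.1, -1.1, -2.4]
gripper_width: 43.2
```

```bash
python3 - <<'E'
from h import *
s=sense();R=np.array(s["ee_rot"]);p=np.array(s["tool_pos"]);print(s["time_s"],p,R,s["gripper_width"],s["contact_force"],p+164*R[:,2])
im=viewer.get_image("wrist");cv2.imwrite("pics/w13.png",im[:,:,::-1])
s=sense();R=np.array(s["ee_rot"]);p=np.array(s["tool_pos"])
for r in viewer.outline_of("wrist","pad")[:1]: print(r["confidence"],r["region"].sum())
g=p+164*R[:,2]; d=np.array([513,328.3,g[2]])-g; print(d,d@R/150,np.degrees(np.arctan2(-R[1,0],-R[0,0])))
E
```

```text
21.45 [486.7391135  236.50758899 271.3233468 ] [[-9.57782948e-01 -2.84359654e-01  4.23250618e-02]
 [-2.84108689e-01  9.58717508e-01  1.19579591e-02]
 [-4.39781389e-02 -5.71788526e-04 -9.99032330e-01]] 43.186319260847874 [-0.14160396 -1.08322138 -2.42410058] [493.68042363 238.46869428 107.48204469]
0.96 7967
[18.92546734 89.43146619  0.        ] [-0.2906938   0.53546017  0.01282312] 16.57261049520745
```

View pics/w13.png

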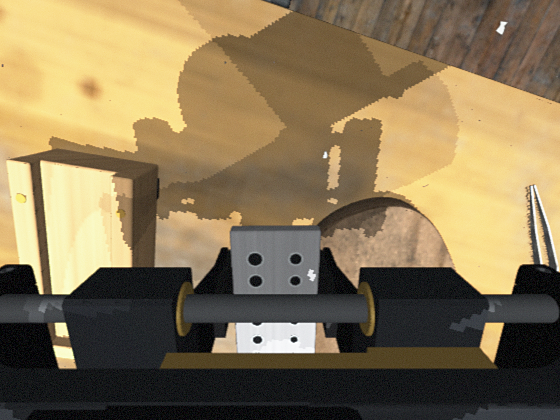

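Request:
jog_arm --claw '[1, 1, 1, 1, 1, 1, 1]' --pt "-0.05 0.1 0" --pt "-0.1 0.22 0" --pt "-0.17 0.35 0" --pt "-0.24 0.46 0" --pt "-0.29 0.535 0.05" --pt "-0.29 0.535 0.1" --pt "-0.29 0.535 0.1" --yaw '[-0.02, -0.04, -0.06, -0.08, -0.09, -0.09, -0.09]'

```text
time_s: 22.42
tool_pos: [505.9, 324.7, 256.7]
ee_rot: [[-0.909, -0.415, 0.04], [-0.414, 0.91, 0.009], [-0.04, -0.008, -0.999]]
contact_force: [0.2, -0.2, -3.1]
gripper_width: 43.1
```

```bash
python3 - <<'E'
from h import *
im=viewer.get_image("wrist");im=viewer.get_image("wrist");cv2.imwrite("pics/w14.png",im[:,:,::-1])
s=sense();R=np.array(s["ee_rot"]);p=np.array(s["tool_pos"])
im=viewer.get_image("top");cv2.imwrite("pics/t14.png",cv2.resize(im[180:300,140:290],None,fx=5,fy=5,interpolation=2)[:,:,::-1])
im=viewer.get_image("scene");cv2.imwrite("pics/s14.png",cv2.resize(im[170:370,150:370],None,fx=3.,fy=3.,interpolation=2)[:,:,::-1])
g=p+164*R[:,2]; d=np.array([513,328.3,g[2]])-g; print(s["time_s"],g,R,s["contact_force"],d,d@R/150,np.degrees(np.arctan2(-R[1,0],-R[0,0])))
E
```

```text
22.525 [513.11336414 326.5755653   94.02516393] [[-0.90906964 -0.41455666  0.04165533]
 [-0.41447455  0.90999447  0.01099601]
 [-0.04246459 -0.00726894 -0.99907153]] [ 0.29679065  0.53819991 -3.12195796] [-0.11336414  1.7244347   0.        ] [-4.07785598e-03  1.07748127e-02  9.49311522e-05] 24.509792063660566
```

View pics/w14.png

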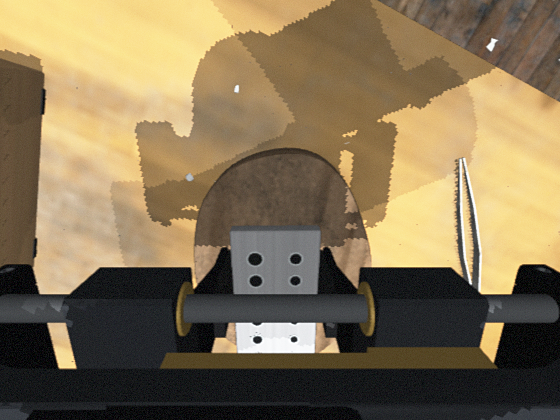

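View pics/s14.png

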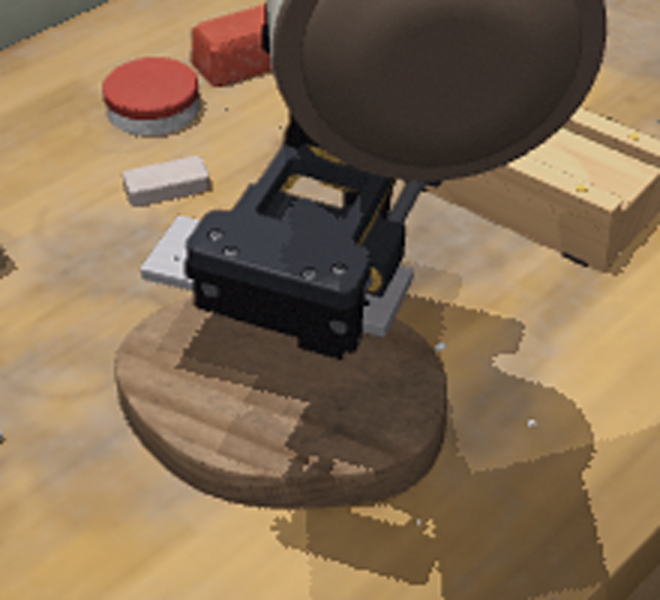

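View pics/t14.png

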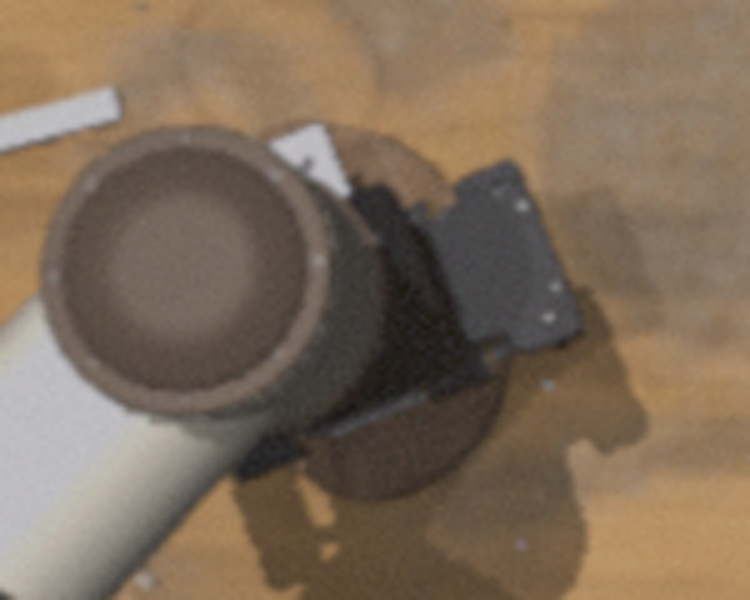

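The pinch leaves the fingertips about 13 mm below the plate's underside, so I can't lay it straight down on the pad's middle. Instead I'll set the plate on the pad with the gripped end overhanging the pad's edge, re-grip it high at mid-length, then carry it to the middle.

Request:
jog_arm --claw '[1, 1, 1, 1, 1, 1, 1, 1, 1, 1]' --pt "0.08 0.01 0" --pt "0.18 0.01 0" --pt "0.28 0.01 0" --pt "0.38 0.01 0" --pt "0.45 0.01 0.05" --pt "0.45 0.01 0.12" --pt "0.45 0.01 0.2" --pt "0.45 0.01 0.28" --pt "0.45 0.01 0.33" --pt "0.45 0.01 0.33" --yaw '[0, 0, 0, 0, 0, 0, 0, 0, 0, 0]'

```text
time_s: 23.88
tool_pos: [446.6, 298.8, 205.1]
ee_rot: [[-0.909, -0.415, 0.041], [-0.414, 0.91, 0.011], [-0.042, -0.008, -0.999]]
contact_force: [0.7, 0.3, -2.0]
gripper_width: 43.5
```

```bash
python3 - <<'E'
from h import *
im=viewer.get_image("wrist");im=viewer.get_image("wrist");cv2.imwrite("pics/w15.png",im[:,:,::-1])
s=sense();R=np.array(s["ee_rot"]);p=np.array(s["tool_pos"])
im=viewer.get_image("scene");cv2.imwrite("pics/s15.png",cv2.resize(im[170:370,150:370],None,fx=3.,fy=3.,interpolation=2)[:,:,::-1])
g=p+164*R[:,2]; print(s["time_s"],g,R[:,2],s["contact_force"],np.degrees(np.arctan2(-R[1,0],-R[0,0])))
u=np.array([np.cos(.428),np.sin(.428)]); print((g[:2]-[543,342])@u,(g[:2]-[543,342])@[-u[1],u[0]])
E
```

```text
23.975 [453.81165889 301.10623473  42.24178152] [ 0.04291095  0.01219072 -0.99900452] [-0.90997817  0.59402274 -2.91639336] 24.516498960087098
-98.11638581611652 -0.1872496992465296
```

View pics/w15.png

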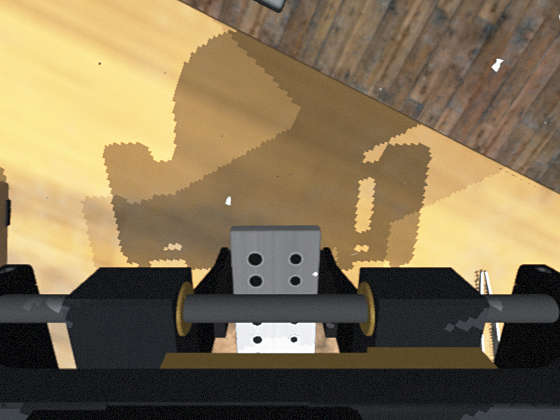

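View pics/s15.png

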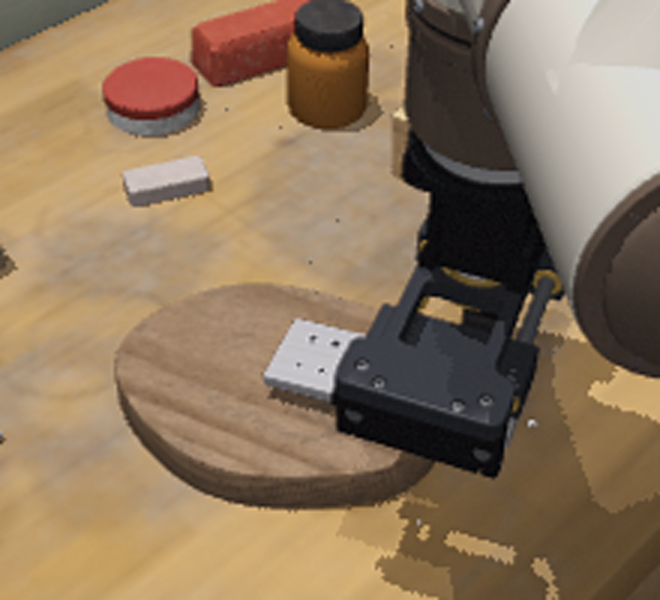

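Request:
jog_arm --claw '[1, 1, 1, 1, 1, 1, 1]' --pt "0.02 0 -0.01" --pt "0.025 0 0" --pt "0.025 0 0.02" --pt "0.025 0 0.04" --pt "0.025 0 0.055" --pt "0.025 0 0.06" --pt "0.025 0 0.06" --yaw '[0, 0, 0, 0, 0, 0, 0]'

```text
time_s: 24.9
tool_pos: [443.8, 297.7, 197.1]
ee_rot: [[-0.909, -0.415, 0.043], [-0.415, 0.91, 0.012], [-0.044, -0.007, -0.999]]
contact_force: [-0.1, 0.5, -3.3]
gripper_width: 43.1
```

Request:
jog_arm --claw '[1, 1, 1, 1]' --pt "0 0 0.005" --pt "0 0 0.01" --pt "0 0 0.014" --pt "0 0 0.014" --yaw '[0, 0, 0, 0]'

```text
time_s: 25.4
tool_pos: [443.9, 297.8, 195.2]
ee_rot: [[-0.909, -0.415, 0.043], [-0.415, 0.91, 0.013], [-0.045, -0.006, -0.999]]
contact_force: [-0.5, -1.8, -1.7]
gripper_width: 43.4
```

Request:
jog_arm --claw '[1, 1, 1, 1]' --pt "0 0 0.004" --pt "0 0 0.008" --pt "0 0 0.008" --pt "0 0 0.008" --yaw '[0, 0, 0, 0]'

```text
time_s: 25.9
tool_pos: [443.8, 297.7, 194.9]
ee_rot: [[-0.909, -0.415, 0.044], [-0.415, 0.91, 0.013], [-0.045, -0.006, -0.999]]
contact_force: [-3.2, -1.9, 6.5]
gripper_width: 43.3
```

Request:
jog_arm --claw '[0.1, 0, -0.1, -0.2, -0.3, -0.4, -0.4]' --pt "0 0 0.004" --pt "0 0 0.002" --pt "0 0 0" --pt "0 0 0" --pt "0 0 0" --pt "0 0 0" --pt "0 0 0" --yaw '[0, 0, 0, 0, 0, 0, 0]' --newtons 4

```text
time_s: 26.78
tool_pos: [443.9, 297.7, 194.8]
ee_rot: [[-0.909, -0.415, 0.044], [-0.415, 0.91, 0.013], [-0.045, -0.006, -0.999]]
contact_force: [-0.2, -0.1, -0.2]
gripper_width: 60.3
```

```bash
python3 - <<'E'
from h import *
s=sense();R=np.array(s["ee_rot"]);p=np.array(s["tool_pos"])
im=viewer.get_image("scene");cv2.imwrite("pics/s16.png",cv2.resize(im[170:370,150:370],None,fx=3.,fy=3.,interpolation=2)[:,:,::-1])
g=p+164*R[:,2]; print(s["time_s"],p,g,s["contact_force"],s["gripper_width"])
E
```

```text
26.775 [443.87767941 297.72756174 194.819306  ] [451.04217229 299.82920921  30.98935416] [-0.15694423 -0.07240197 -0.2009627 ] 60.26631515677402
```

View pics/s16.png

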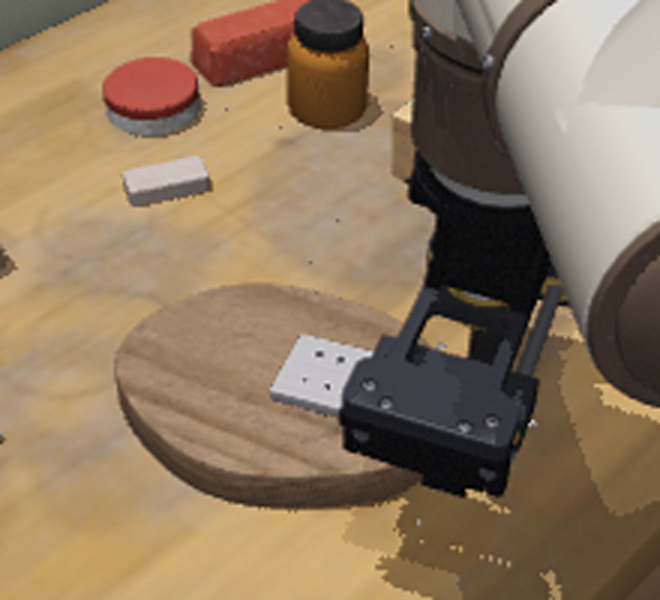

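Request:
jog_arm --claw '[-0.5, -0.5, -0.5, -0.5, -0.5, -0.5, -0.5, -0.5]' --pt "0 0 -0.1" --pt "0 0 -0.2" --pt "0 0 -0.25" --pt "-0.1 0 -0.25" --pt "-0.2 0 -0.25" --pt "-0.225 0 -0.2" --pt "-0.225 0 -0.15" --pt "-0.225 0 -0.15" --yaw '[0, 0, 0, 0, 0, 0, 0, 0]'

```text
time_s: 27.82
tool_pos: [472.9, 310.8, 217.7]
ee_rot: [[-0.909, -0.415, 0.042], [-0.415, 0.91, 0.011], [-0.042, -0.008, -0.999]]
contact_force: [0.9, 0.6, -0.3]
gripper_width: 65.0
```

```bash
python3 - <<'E'
from h import *
im=viewer.get_image("wrist");im=viewer.get_image("wrist");cv2.imwrite("pics/w17.png",im[:,:,::-1])
s=sense();R=np.array(s["ee_rot"]);p=np.array(s["tool_pos"])
im=viewer.get_image("scene");cv2.imwrite("pics/s17.png",cv2.resize(im[170:370,150:370],None,fx=3.,fy=3.,interpolation=2)[:,:,::-1])
g=p+164*R[:,2]; print(s["time_s"],p,g,s["contact_force"],s["gripper_width"])
E
```

```text
27.925 [473.19692766 311.25553529 218.54348958] [480.25659112 313.23124543  54.70741992] [-0.4722727   0.58776324  0.22141953] 65.4197391331161
```

View pics/w17.png

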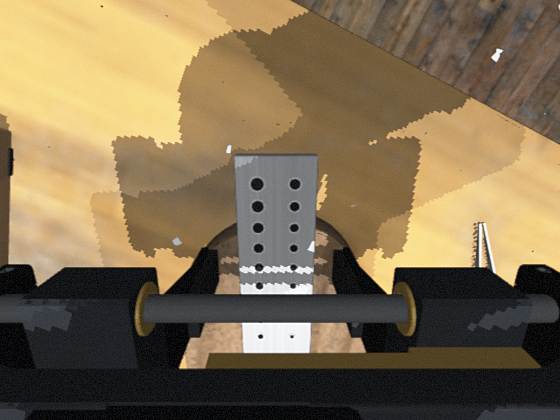

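View pics/s17.png

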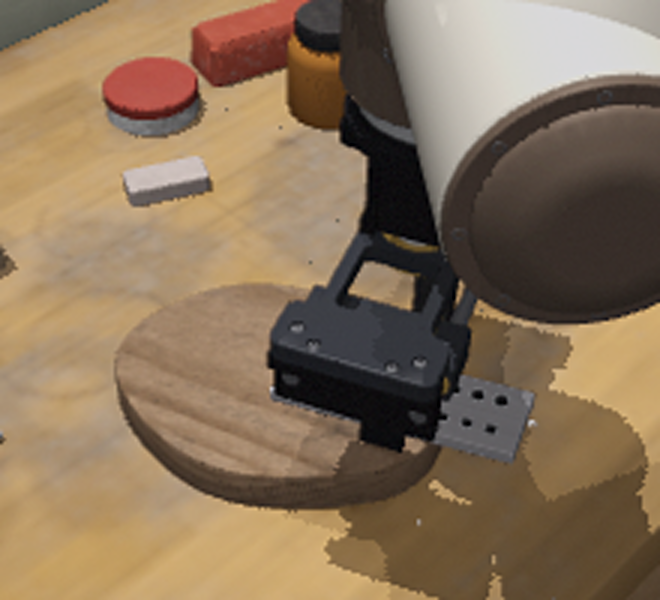

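```bash
python3 - <<'E'
from h import *
P=plane("wrist",[(235,154),(317,154)],34)[:,:2];print(P,np.linalg.norm(P[0]-P[1]))
d=P[0]-P[1];print(np.degrees(np.arctan2(-d[0]*-1,-d[1])))
f=P.mean(0);u=np.array([np.cos(.428),np.sin(.428)]);v=np.array([-u[1],u[0]]);c=f+65*u
s=sense();R=np.array(s["ee_rot"]);p=np.array(s["tool_pos"]);g=p+182*R[:,2]
print("centre",c,"tip rel plate",(g[:2]-c)@u,(g[:2]-c)@v,"tip z",g[2]-.65); print("pad rel",(c-[543,342])@u,(c-[543,342])@v)
E
```

```text
[[432.80788944 268.16727107]
 [415.31829518 306.36846896]] 42.01449067924745
24.59965322261082
centre [483.19994104 314.24625251] tip rel plate -2.060759738456855 0.28937275576894317 tip z 36.333305611542535
pad rel -65.92520394440953 -0.43015850734790817
```

Request:
jog_arm --claw '[-0.5, -0.5, -0.5, -0.5, -0.5]' --pt "0 0 0.02" --pt "0 0 0.035" --pt "0 0 0.045" --pt "0 0 0.05" --pt "0 0 0.05" --yaw '[0, 0, 0, 0, 0]'

```text
time_s: 28.6
tool_pos: [473.6, 311.5, 211.3]
ee_rot: [[-0.909, -0.415, 0.043], [-0.415, 0.91, 0.012], [-0.045, -0.007, -0.999]]
contact_force: [0.4, 0.5, -0.3]
gripper_width: 65.2
```

Request:
jog_arm --claw '[-0.3, -0.1, 0, 0.1, 0.2, 0.2]' --pt "0 0 0.003" --pt "0 0 0.003" --pt "0 0 0.003" --pt "0 0 0.003" --pt "0 0 0.003" --pt "0 0 0.003" --yaw '[0, 0, 0, 0, 0, 0]' --newtons 6

```text
time_s: 29.35
tool_pos: [473.7, 311.5, 210.8]
ee_rot: [[-0.909, -0.415, 0.044], [-0.415, 0.91, 0.013], [-0.045, -0.007, -0.999]]
contact_force: [-0.2, -0.5, 0.8]
gripper_width: 44.2
```

Request:
jog_arm --claw '[0.5, 1, 1, 1]' --pt "0 0 0" --pt "0 0 0" --pt "0 0 0" --pt "0 0 0" --yaw '[0, 0, 0, 0]' --newtons 35

```text
time_s: 29.85
tool_pos: [473.7, 311.5, 210.8]
ee_rot: [[-0.909, -0.415, 0.044], [-0.415, 0.91, 0.013], [-0.045, -0.007, -0.999]]
contact_force: [-0.4, -0.3, -0.0]
gripper_width: 43.6
```

Request:
jog_arm --claw '[1, 1, 1, 1]' --pt "0 0 -0.02" --pt "0 0 -0.04" --pt "0 0 -0.06" --pt "0 0 -0.06" --yaw '[0, 0, 0, 0]'

```text
time_s: 30.35
tool_pos: [473.3, 311.4, 220.1]
ee_rot: [[-0.909, -0.415, 0.044], [-0.415, 0.91, 0.013], [-0.045, -0.006, -0.999]]
contact_force: [0.2, 0.2, -2.5]
gripper_width: 43.2
```

```bash
python3 - <<'E'
from h import *
im=viewer.get_image("wrist");im=viewer.get_image("wrist");cv2.imwrite("pics/w18.png",im[:,:,::-1])
s=sense();R=np.array(s["ee_rot"]);p=np.array(s["tool_pos"])
im=viewer.get_image("scene");cv2.imwrite("pics/s18.png",cv2.resize(im[170:370,150:370],None,fx=3.,fy=3.,interpolation=2)[:,:,::-1])
print(s["time_s"],p,R,s["contact_force"],s["gripper_width"])
E
```

```text
30.45 [473.22729645 311.31790961 219.83807632] [[-0.90867878 -0.41523292  0.04341069]
 [-0.41509544  0.90969115  0.01256137]
 [-0.04470621 -0.00660533 -0.99897834]] [ 0.15090206  0.66052479 -3.30200922] 42.94481984817109
```

View pics/s18.png

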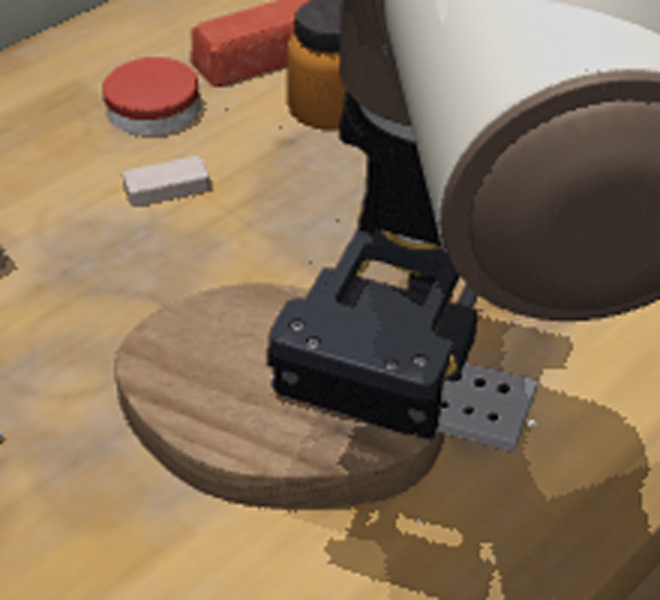

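Request:
jog_arm --claw '[1, 1, 1, 1, 1, 1, 1, 1, 1]' --pt "-0.05 0 0" --pt "-0.12 0 0" --pt "-0.2 0 0" --pt "-0.28 0 0" --pt "-0.36 0 0" --pt "-0.42 0 0.02" --pt "-0.44 0 0.04" --pt "-0.44 0 0.055" --pt "-0.44 0 0.055" --yaw '[0, 0, 0, 0, 0, 0, 0, 0, 0]'

```text
time_s: 31.62
tool_pos: [533.2, 338.6, 214.0]
ee_rot: [[-0.909, -0.415, 0.042], [-0.415, 0.91, 0.012], [-0.043, -0.007, -0.999]]
contact_force: [0.9, 0.2, -2.5]
gripper_width: 43.5
```

```bash
python3 - <<'E'
from h import *
im=viewer.get_image("wrist");im=viewer.get_image("wrist");cv2.imwrite("pics/w19.png",im[:,:,::-1])
s=sense();R=np.array(s["ee_rot"]);p=np.array(s["tool_pos"])
im=viewer.get_image("scene");cv2.imwrite("pics/s19.png",cv2.resize(im[170:370,150:370],None,fx=3.,fy=3.,interpolation=2)[:,:,::-1])
t=p+182*R[:,2]
u=np.array([np.cos(.428),np.sin(.428)]);v=np.array([-u[1],u[0]])
print(s["time_s"],p,s["contact_force"],s["gripper_width"],"plate centre rel pad",(t[:2]-[543,342])@u+2,(t[:2]-[543,342])@v)
P=plane("wrist",[(280,157)],26); print("pad near edge centre col", P,(P[0,:2]-[543,342])@u)
E
```

```text
31.725 [533.29620073 338.73422666 214.4737447 ] [ 0.25482013 -0.74658289 -2.65568344] 43.33638785826054 plate centre rel pad -0.12256324457238232 -0.18222584524587584
pad near edge centre col [[485.2206358  317.51035558  26.        ]] -62.73200791442069
```

View pics/w19.png

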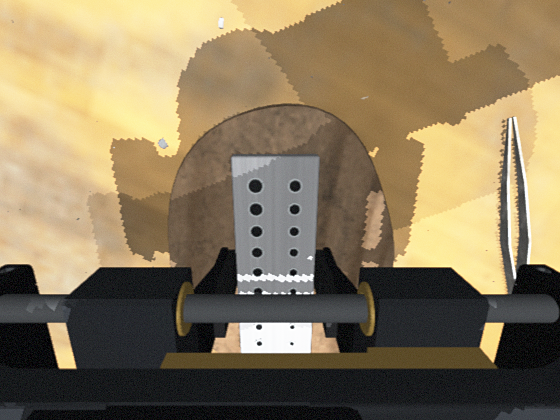

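View pics/s19.png

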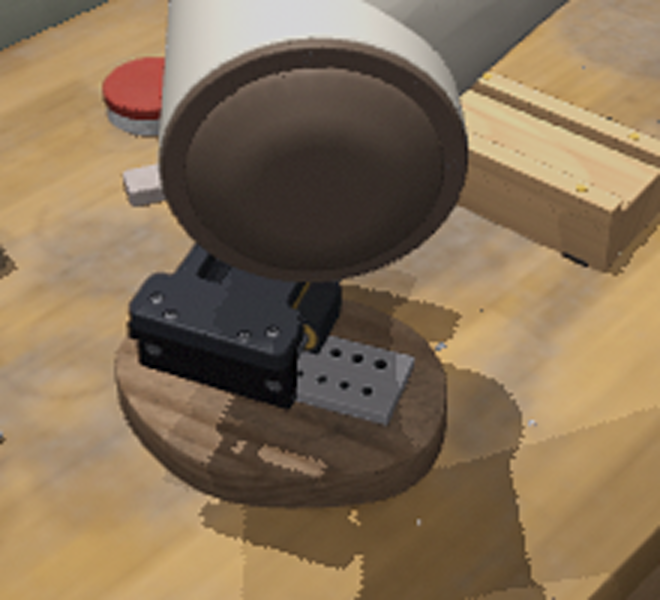

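```bash
python3 - <<'E'
from h import *
u=np.array([np.cos(.428),np.sin(.428)]);v=np.array([-u[1],u[0]])
for q in [(285,104),(230,119),(340,120),(169,220),(392,220),(180,170),(378,170)]:
    P=plane("wrist",[q],26)[0,:2]-[543,342]; print(q,P@u,P@v)
P=plane("wrist",[(233,156),(318,156)],36)[:,:2]-[543,342];print(P@u,P@v)
E
```

```text
(285, 104) -89.11205251546865 4.035013801283716
(230, 119) -81.92376072353231 -23.69161495758266
(340, 120) -81.48166421469084 31.894514973624517
(169, 220) -26.90864683587941 -60.9823492964269
(392, 220) -27.28739330863084 65.03693905496019
(180, 170) -55.688919498465474 -51.74836408683932
(378, 170) -55.883344876687886 53.935605424976096
[-64.98095438 -65.04542176] [-21.61790185  20.34966831]
```

Request:
jog_arm --claw '[1, 1, 1, 1, 1]' --pt "0 0.01 0.006" --pt "0 0.01 0.012" --pt "0 0.01 0.018" --pt "0 0.01 0.02" --pt "0 0.01 0.02" --yaw '[0, 0, 0, 0, 0]'

```text
time_s: 32.4
tool_pos: [532.9, 340.2, 211.5]
ee_rot: [[-0.909, -0.415, 0.043], [-0.415, 0.91, 0.012], [-0.045, -0.007, -0.999]]
contact_force: [-0.8, 0.1, -2.4]
gripper_width: 43.1
```

Request:
jog_arm --claw '[1, 1, 1, 1, 1]' --pt "0 0 0.003" --pt "0 0 0.006" --pt "0 0 0.008" --pt "0 0 0.008" --pt "0 0 0.008" --yaw '[0, 0, 0, 0, 0]'

```text
time_s: 33.02
tool_pos: [532.9, 340.2, 210.8]
ee_rot: [[-0.909, -0.416, 0.043], [-0.415, 0.91, 0.012], [-0.045, -0.007, -0.999]]
contact_force: [-2.6, -1.3, 3.8]
gripper_width: 43.5
```

Contact is felt: the upward force is about 3.8 N, so the pad now carries the plate. Opening gently.

Request:
jog_arm --claw '[0.1, 0, -0.1, -0.2, -0.3, -0.4, -0.5]' --pt "0 0 0.002" --pt "0 0 0" --pt "0 0 0" --pt "0 0 0" --pt "0 0 0" --pt "0 0 0" --pt "0 0 0" --yaw '[0, 0, 0, 0, 0, 0, 0]' --newtons 4

```text
time_s: 33.9
tool_pos: [532.9, 340.2, 210.8]
ee_rot: [[-0.909, -0.416, 0.044], [-0.415, 0.91, 0.013], [-0.045, -0.007, -0.999]]
contact_force: [0.3, 0.4, -0.0]
gripper_width: 62.8
```

Request:
jog_arm --claw '[-0.5, -0.5, -0.5, -0.7, -1, -1]' --pt "0 0 -0.05" --pt "0 0 -0.15" --pt "0 0 -0.3" --pt "0.1 0 -0.6" --pt "0.3 0 -0.9" --pt "0.3 0 -0.9" --yaw '[0, 0, 0, 0, 0, 0]'

```text
time_s: 34.65
tool_pos: [485.4, 319.6, 349.6]
ee_rot: [[-0.908, -0.417, 0.051], [-0.416, 0.909, 0.02], [-0.054, -0.003, -0.999]]
contact_force: [0.1, -0.3, -0.2]
gripper_width: 83.9
```

```bash
python3 - <<'E'
from h import *
im=viewer.get_image("wrist");im=viewer.get_image("wrist");cv2.imwrite("pics/w20.png",im[:,:,::-1])
s=sense();print(s["time_s"],s["tool_pos"],s["contact_force"],s["gripper_width"])
def fit(cam,t,z):
    for r in viewer.outline_of(cam,t)[:1]:
        ct=max(cv2.findContours(r["region"].astype(np.uint8),0,1)[0],key=len)[:,0,:]
        P=plane(cam,ct,z)[:,:2].astype(np.float32); print(cam,t,r["confidence"],cv2.minAreaRect(P),cv2.fitEllipse(P))
fit("wrist","drawplate",34);fit("wrist","pad",26)
im=viewer.get_image("scene");cv2.imwrite("pics/s20.png",im[:,:,::-1])
fit("scene","drawplate",34)
E
```

```text
34.75 [485.83512773 319.63866627 345.3303603 ] [-0.73819567 -0.57827118 -0.52805371] 85.84726797110687
wrist drawplate 0.69 ((535.754150390625, 339.05255126953125), (124.74465942382812, 45.14154052734375), 24.69063949584961) ((534.7922973632812, 338.77313232421875), (48.163978576660156, 156.07754516601562), 114.38401794433594)
wrist pad 0.71 ((526.1934814453125, 336.88433837890625), (154.450439453125, 130.96473693847656), 23.758800506591797) ((531.2279052734375, 337.57647705078125), (129.06251525878906, 150.1317901611328), 116.66165924072266)
scene drawplate 0.87 ((540.5829467773438, 344.980712890625), (132.35508728027344, 51.99054718017578), 24.66056251525879) ((541.5877685546875, 346.086669921875), (53.36478042602539, 170.90951538085938), 113.72573852539062)
```

View pics/w20.png

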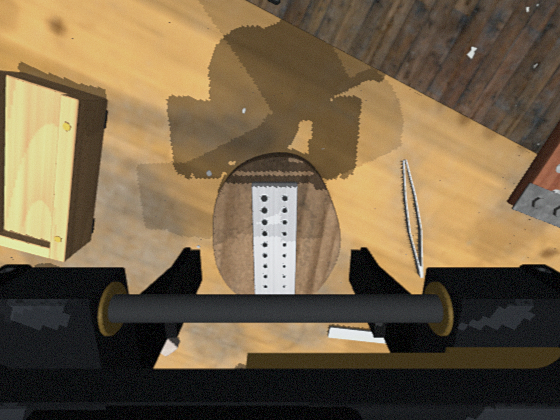

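View pics/s20.png

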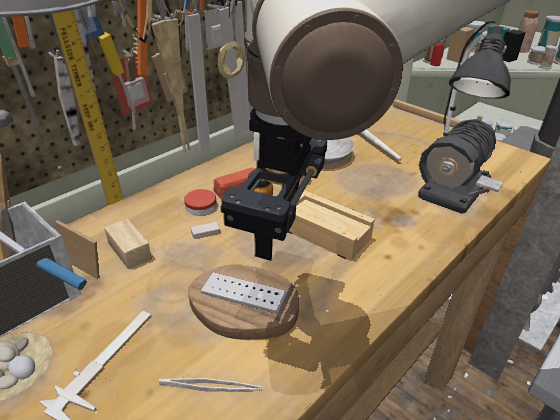

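The plate lies flat and centred along the pad, and the gripper is well clear of it. Handing in.

```bash
python3 -c "
from workcell import ctrl
print(ctrl.finish_job())"
```

```text
the job is handed in; nothing more can be done
None
```

I dragged the drawplate out of its channel, lifted it by its long sides and laid it on the middle of the pad. I handed the job in at about 35 s of the 67 s allowed; no verdict was reported.

- **Drag:** The fingers pressed with about 7 to 12.5 N as read at the end of each move, and 5 N in the first one, where they slipped. The plate ended overhanging by about 48 mm and lay flat.
- **Pinch and lift:** I pinched the overhanging end and lifted it about 60 mm clear of the channel floor.
- **Extra step:** That grip left the fingertips about 13 mm below the plate's underside, so I couldn't lay it straight down. I set it on the pad with its gripped end overhanging the edge, then gripped it again near its middle by the tips. I then carried it to the centre and lowered it until I felt about 4 N of contact.

**Last checks:**
- **Position:** The scene camera puts the plate's centre about 4 mm from the pad's centre as measured at the start. I judged it flat from the pictures.
- **Direction:** The plate lies at about 24.7°. My pad-axis measurements ranged from 21° to 27°, and I aimed for 24.5°.
- **Robot:** It is clear of everything, with the force reading near zero.
- **Small things:** The eraser is in its original place in the last picture. The jar is mostly behind the gripper there, and the spool doesn't show.
- **Disagreement:** The wrist camera put the plate's centre about 8 mm from the pad's starting position. The gripper partly hid both plate and pad in that view, so I relied on the scene camera.
- **Tilt:** The tool stayed tilted by about 0.045 rad after the drag. It didn't affect the plate, because I pinched it while it lay flat.

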